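Pack the washer service case and snap it shut

ROBOT

A 6-joint arm with a two-finger parallel gripper is mounted at the origin on the work surface. World frame = base frame: x ahead of the robot, y to its left, z up, the work surface at z = 0. Lengths are in m, angles in rad, forces in N, time in s.
With the tool pointing down it reaches from about 0.35 to 0.975 m from the base axis. Payload 4.9 kg.
Tool frame: the origin (TCP) lies on the centre line of the jaws, within the pads' length; the fingertips stand 14 mm ahead of it and the grasp point (between the pads) lies 5 mm behind it (manip.nose_length is the distance from the TCP to the fingertips, in m); z points along the fingers, y is the line along which they close (so a half turn about z gives the same grasp; the last joint's range is limited). The gripper opens to 85 mm and grips with 20 to 120 N. Pads are 22 mm wide; open, the fingers measure 114 mm over their backs; the gripper's body (76 mm by 85 mm) begins 54 mm behind the grasp point. The pads swing forward as they close: fully open they stand 13 mm farther back than shut.
Start: joints at [1.228, 0.053, 1.613, -0, 1.476, -0.119], TCP at [0.139, 0.609, 0.245] pointing down, gripper open.
Joint ranges: [-3.01, 3.01], [-1.01, 2.22], [0.06, 2.58], [-1.02, 4.17], [0.09, 2.62], [-3.14, 3.14]. Speed limits (rad/s): [2.57, 2.57, 3.14, 3.14, 3.14, 3.14].

INTERFACE

Orientations are given as a unit quaternion [w, x, y, z].
In Python, from plant import manip, imaging gives the robot as it stands.
- The arm moves only by the tool play_rows, never from a script. Its argument "commands" is a list of rows, each a list of 6 numbers: the shift along the tool's x, y, z in mm, then the turn, a rotation vector about the tool's x, y, z in degrees. A call has 1 to 5 rows; each row shifts and turns the commanded pose from where the row before left it, along the tool's axes as they then stand; what a row does not reach is not made up. A row lasts 1/12 s, in which the tool goes at most 41.7 mm and 7.16 degrees, less where a joint would pass 70% of its speed; a pose out of reach is approached as far as the arm can. A call is refused whole if a number of a shift passes 41.7 or a number of a turn 7.16, either way. A call with a gripper value outside its range is refused whole. "hand" is the finger opening in mm, from 0 to 85.4, set as the call begins (left out, the last holds). The fingers move at their own pace and stop on an object; the grip force is fixed at half the most. Time passes only in rows, so rows that do not move let the fingers close. It gives the time, the measured TCP pose, the force, the opening and the grip force at its end, in the units of the state.
- manip.state(): the state, without advancing time (a new reading comes with each control period).
- imaging.grab_frame(name): name is "scene" or "side" or "wrist"; returns a dict with "image" (384x512x3 uint8, red, green, blue), "fx", "fy", "cx", "cy" (pixels), "R" (3x3) and "t" (3): a world point X has camera coordinates R X + t; the wrist camera has in their place "mount" (4x4, takes a point from camera to tool coordinates, whose origin is the TCP and whose axes are the flange's). Camera axes: x right, y down, z forward; pixel columns grow to the right and rows downward; lengths in m; the calibration is good to about 2 mm. A picture is of the moment at which its call begins: read the wrist's pose just before it. There is no depth.
- manip.job_done(): hands the job in; it is judged then, once.
The state is a dict: "time": time; "joint_pos": joint angles; "joint_vel": joint speeds; "joint_efforts": joint torques, N m; "tool_pos": TCP position; "tool_rot": TCP orientation; "contact_force": force on the tool from outside, world axes, zero at the start; "ft_torque": the same for the moment, N m; "gripper_width": opening from 0.0 (shut) to 1.0 (fully open); "grasp_force": force on a finger pad.
Only numpy, scipy, OpenCV 4.12 (cv2) and the standard library are available. Lean on these libraries where they do the work, as an engineer would, in place of code of your own. Each camera call takes 0.05 s, during which the arm holds its last target. There are 200 camera calls.

TASK

Pack the service case for the next call: lift its top tray all the way up and over to the side, lay every washing-machine spare that is on the counter in the compartment underneath, and swing the tray back down over them. The T-shaped key goes into the top tray, and last of all close the lid and press it until it snaps fully shut. Leave the bottle and the mug where they stand.

Things in the scene. Friction and masses are not known exactly. Their poses are not given: they have to be found in the camera images.
- case: Black plastic base of the service case, fixed, 290 (x) x 200 (y) x 60 mm high, walls and floor 5 mm. Origin: centre of its underside, on the counter; x along its length, roughly away from the robot; y across it, towards the lid's hinge; z up. The blue lid is hinged along the top of its +y wall; the tray swings up and over to its -y side.
- compartment (a point): Centre of the inner floor of the case base, axes as the case. The compartment is 280 x 190 mm and 51 mm deep under the lowered tray; the steel tray links run along its two ends inside (x = +-135 mm), so keep parts within +-128 mm in x. Near the side walls open the gripper only a little to let go: its linkage swings outward.
- tray_link (a joint): Tray lift angle q: 0 = down (start), 2.37 = swung over beside the -y wall. On parallel 120 mm links the tray stays level and moves in the case frame by dy = 120 mm (cos(q+0.16) - cos 0.16), dz = 120 mm (sin(q+0.16) - sin 0.16): at 2.37 by 217 mm to -y and 50 mm up, 101 mm up on the way. Let go, its weight (3 N) takes it, damped, to the nearer end (balance at 1.41).
- tray_handle (a point): Middle of the tray's handle: black round bar 12 mm thick along x, 140 mm long, on posts at x = +-70 mm. It runs 36 mm to -y of the tray's centre line, 46 mm above the tray's underside, 36 mm of air below it. Grip from above, fingers closing along y. Axes as the case.
- tray_in (a point): Centre of the inner floor of the grey top tray; axes as the case. Tray 262 x 160 mm outside, 24 mm high, walls and floor 4 mm; underside 56 mm above the counter when down, 106 mm when swung over. Its free floor is on the +y side of the handle bar, y from -28 to +76 mm. The shut lid leaves 55 mm above the floor.
- lid (a joint): Opening angle of the blue lid: 0 = shut, 2.35 = fully back; starts at 2.12 to 2.33, leaning back. A stiff hinge holds it wherever it is left (3 to 5 N at the free edge moves it). A spring catch in the middle of the -y wall stops it near 0.075 rad (15 mm open); from there a push of about 8 to 10 N near the free edge snaps it down to 0, where it stays.
- lid_hinge (a point): Middle of the lid's hinge axis (parallel to the case's x): on the case at y = +100 mm, z = 60.5 mm. It turns with the lid: its axes are those of the lid, equal to the case's when shut.
- lid_edge (a point): Middle of the lid's free top edge: in the lid's axes at the hinge, y = -200 mm, z = +60 mm. The lid is a hollow shell 290 x 200 x 60 mm, its flat outer face at z = +60 mm in the lid's axes; a steel hasp 50 mm wide hangs from the middle of the free edge to 26 mm below the lid's rim, 15 mm outside it.
- door_handle: Spare: white plastic washer door handle, a straight bow 110 (x) x 30 (y) x 26 mm high, on two feet; the bar is 26 mm wide and lies 12 to 26 mm above the underside. Origin: centre of its underside. May be absent.
- pump_filter: Spare: drain pump filter, a white lying cylinder 38 mm in diameter along x between two square 44 mm end plates, with a grip wing at the -x end; from x = -61 to +44 mm, 44 mm high. Grip across y at the origin, between the plates (68 mm free). Origin: on its underside, below the cylinder's middle. May be absent.
- inlet_valve: Spare: water inlet valve, a white block 56 (x) x 36 (y) x 34 mm high with a grey threaded inlet (26 mm diameter) at +x to x = 55 mm and a dark round coil (28 mm diameter) at -x to x = -51 mm. Origin: centre of the block's underside. May be absent.
- coin_chute: Spare: steel coin chute, a bar 95 (x) x 36 (y) x 24 mm high with an upright face plate 48 (y) x 40 mm high at its +x end (x = 47 mm); from x = -51 to +51 mm. Origin: on its underside, at mid length. May be absent.
- drum_key: T-shaped key, always present: steel shank 14 mm wide along x, to x = +55 mm, with a black cross-bar 16 x 60 mm at the -x end (x = -47 mm); lies flat, 14 mm high. Origin: underside of the shank, at mid length. It goes in the top tray, not under it.
- detergent: Bystander: white detergent bottle, 72 mm in diameter, 190 mm high; origin centre of its underside. Leave it.
- mug: Bystander: white mug, 80 mm in diameter, 90 mm high; origin centre of its underside. Leave it.
Things that resemble listed ones, but are neither listed nor needed, are in the scene too. What is shaped like the door_handle but pink is not meant.

How it is judged:
By the outcome, as a careful person would: the job done as asked, in the order asked, and still so for the second after the job is handed in, with the robot touching nothing.
Of door_handle, pump_filter, inlet_valve, coin_chute only 2 to 4 are there at a start; the rules pass over those that are not, and their reading is None.
At some moment in a run one of door_handle, pump_filter, inlet_valve, coin_chute may be knocked a few centimetres aside while the robot is not near it.
Once in a run the grip may slacken for a moment while it holds something.
It also fails if it takes over 210 s, if anything falls off the work surface, if the arm or the gripper's body presses on something with over 40 N, if the wrist force passes 120 N, or if a joint passes its speed limit or range.

## Working session

There is one attempt and no reset: what is moved stays moved. The work goes in short steps, Python scripts to look and compute and a tool call to move; the robot and the scene stay as the last step left them, time stands still between calls to the robot, and variables do not carry over. Pictures are saved under pics/ and viewed, at most 14 in all, crops included, and the job is handed in when it is done.

Besides the shell and the picture viewer there is one more tool, called after "Emit:" in YAML: its name, and indented under it one key for each argument. play_rows: Moves the arm, as the interface text tells. Its arguments: {"type":"object","properties":{"commands":{"type":"array","items":{"type":"array","items":{"type":"number"}}},"hand":{"type":"number"}},"required":["commands"]}

```bash
ls; mkdir -p pics
cat > h.py <<'E'
import numpy as np, cv2
from plant import manip, imaging
from scipy.spatial.transform import Rotation as Ro
def q2R(q): return Ro.from_quat([q[1],q[2],q[3],q[0]]).as_matrix()
def grab(n):
    s=manip.state(); f=imaging.grab_frame(n); f['s']=s
    if 'mount' in f:
        T=np.eye(4);T[:3,:3]=q2R(s['tool_rot']);T[:3,3]=s['tool_pos']
        M=T@np.array(f['mount']); f['C']=M[:3,3]; f['Rcw']=M[:3,:3]
    else:
        R=np.array(f['R']); f['Rcw']=R.T; f['C']=-R.T@np.array(f['t'])
    return f
def ray(f,uv,z):
    uv=np.atleast_2d(uv).astype(float)
    d=np.c_[(uv[:,0]-f['cx'])/f['fx'],(uv[:,1]-f['cy'])/f['fy'],np.ones(len(uv))]@f['Rcw'].T
    return f['C']+d*((z-f['C'][2])/d[:,2])[:,None]
def proj(f,X):
    c=(np.atleast_2d(X)-f['C'])@f['Rcw']
    return np.c_[f['fx']*c[:,0]/c[:,2]+f['cx'],f['fy']*c[:,1]/c[:,2]+f['cy']]
def save(f,name,crop=None,k=1):
    im=f['image'][...,::-1]
    if crop: a,b,c,d=crop; im=im[b:d,a:c]
    if k!=1: im=cv2.resize(im,None,fx=k,fy=k,interpolation=cv2.INTER_CUBIC)
    cv2.imwrite('pics/'+name+'.png',im)
def keep(f,n): np.save('/tmp/'+n+'.npy',f,allow_pickle=True)
def load(n): return np.load('/tmp/'+n+'.npy',allow_pickle=True).item()
E
python3 - <<'E'
from h import *
for n in('scene','side','wrist'):
    f=grab(n);keep(f,n)
    print(n,f['C'],f['Rcw'][:,2],f['fx'])
    save(f,n,k=1.5)
s=manip.state();print(s)
E
```

```text
pics
scene [ 1.01341916 -0.70971775  1.01859138] [-0.42469584  0.49095636 -0.76065452] 399.0784529531173
side [ 0.08477553 -0.81885287  1.03215456] [ 0.34401826  0.55371801 -0.75831906] 377.9355191580157
wrist [0.06524634 0.62558568 0.37333015] [ 0.28690088 -0.06723854 -0.95559765] 313.0339655399409
{'time': 0.15, 'joint_pos': array([ 1.22801297e+00,  5.32331585e-02,  1.61398495e+00,  2.23492899e-05,
        1.47596966e+00, -1.18980197e-01]), 'joint_vel': array([ 0.00104911, -0.00233816, -0.00540031,  0.00035233, -0.00129556,
        0.00031346]), 'joint_efforts': array([ 4.36385781e-04, -3.94242990e+01, -3.70721519e+01, -1.36870599e-04,
        4.69871724e-03, -2.25164808e-05]), 'tool_pos': array([0.13853899, 0.60898275, 0.24432428]), 'tool_rot': array([-1.93338487e-04,  1.11669214e-01,  9.93745113e-01, -7.73849664e-04]), 'contact_force': array([ 0.60034398, -0.20159883, -0.17379398]), 'ft_torque': array([-0.04077291,  0.02378641, -0.01369418]), 'grasp_force': 0.0, 'gripper_width': 0.9987216232305198}
```

View pics/scene.png

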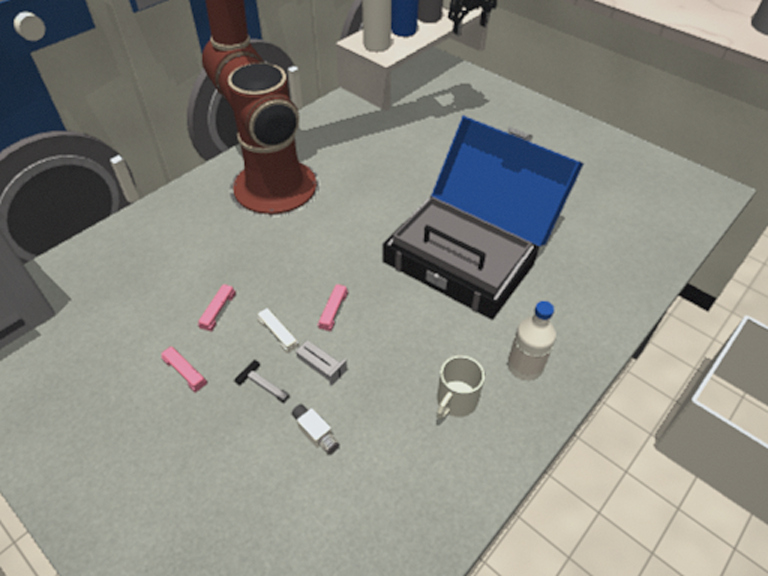

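View pics/side.png

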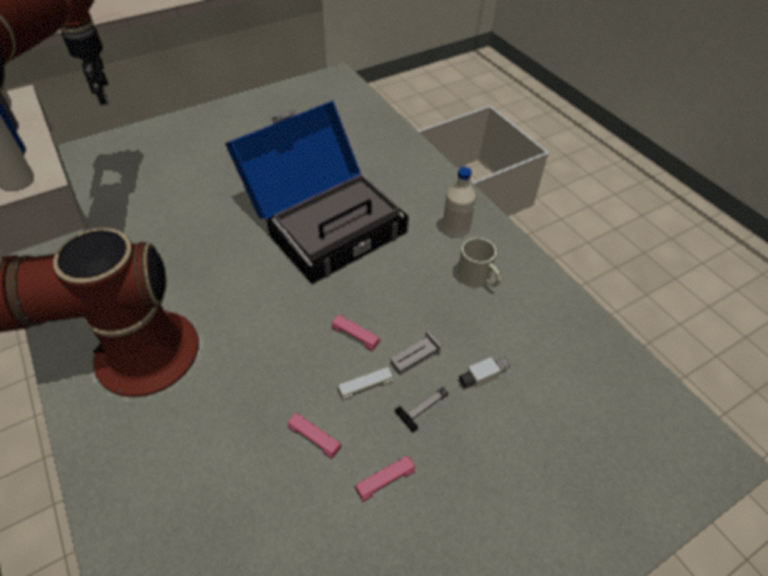

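The scene shows the case at (460,235), and the white door handle at (278,329) among three pink ones. The coin chute is at (322,361), the key at (262,380) and the inlet valve at (316,427). There is no pump filter. Next I'll enlarge the case and the parts.

Run:
```python
from h import *
a=load('scene');b=load('side')
def c(f,x,y,w,h,k): return cv2.resize(f['image'][y:y+h,x:x+w,::-1],None,fx=k,fy=k,interpolation=cv2.INTER_CUBIC)
A=c(a,245,70,150,145,2.66)
B=c(b,145,60,150,145,2.66)
C=c(a,100,180,145,130,2.66);D=c(b,180,200,170,140,2.66)
H=800//2
f=lambda i:cv2.resize(i,(400,300))
# separate precise composites
top=np.hstack([cv2.resize(A,(400,386)),cv2.resize(B,(400,386))])
cv2.imwrite('pics/case2.png',top)
cv2.imwrite('pics/parts2.png',np.hstack([cv2.resize(C,(400,359)),cv2.resize(D,(400,329))[:329] if 0 else cv2.copyMakeBorder(cv2.resize(D,(400,329)),0,30,0,0,cv2.BORDER_CONSTANT)]))
```

```text
(no output)
```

View pics/case2.png

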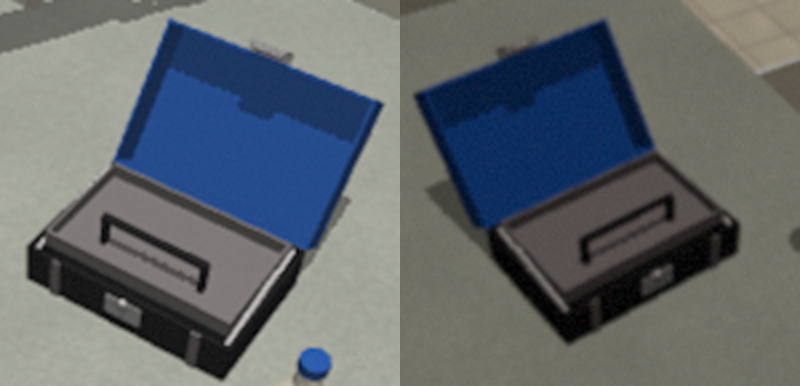

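View pics/parts2.png

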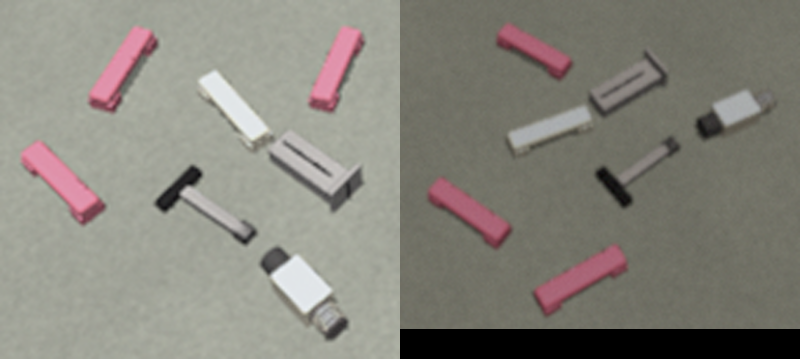

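The case outline is clear in both views, and the parts crop confirms the candidates. The white bow is the door handle (scene crop 235,107), next to the steel chute with its face plate (315,165), the T key (205,205) and the valve (300,285). The pink bows are decoys.

Run:
```python
from h import *
np.set_printoptions(precision=4,suppress=True)
a=load('scene');b=load('side')
k=400/150;
sA=lambda u,v:(245+u/k-.3,70+v/(386/145)-.3)
sB=lambda u,v:(145+(u-400)/k-.3,60+v/(386/145)-.3)
print('scene bottom L,near',ray(a,[sA(28,277),sA(223,378)],0))
print('side bottom backL,near,right',ray(b,[sB(493,257),sB(570,343),sB(737,255)],0))
print('handle scene',ray(a,[sA(105,217),sA(207,266)],.105),'side',ray(b,[sB(585,241),sB(672,198)],.105))
def tri(f,p,g,q):
    A=[];B=[]
    for F,x in((f,p),(g,q)):
        d=np.array([(x[0]-F['cx'])/F['fx'],(x[1]-F['cy'])/F['fy'],1])@F['Rcw'].T; d/=np.linalg.norm(d)
        P=np.eye(3)-np.outer(d,d);A.append(P);B.append(P@F['C'])
    X=np.linalg.lstsq(np.vstack(A),np.hstack(B),rcond=None)[0]
    return X,proj(f,X)-p
print('lid corners',tri(a,sA(170,20),b,sB(418,95)),tri(a,sA(382,103),b,sB(606,22)))
k2=400/145;k3=400/170
sC=lambda u,v:(100+u/k2-.3,180+v/k2-.3)
sD=lambda u,v:(180+(u-400)/k3-.3,200+v/k3-.3)
for n,P,Q,z in (('handle ends',[(207,76),(263,138)],[(513,138),(590,114)],.026),('valve block top c',[(302,284)],[(737,111)],.034),('valve ends',[(268,258),(338,325)],[(705,126),(772,98)],.017),('key: crossbar c, tip',[(178,188),(250,233)],[(613,187),(675,143)],.012),('chute top ends',[(278,142),(347,190)],[(595,97),(655,66)],.024)):
    print(n,ray(a,[sC(*p) for p in P],z)[:,:2].tolist(),ray(b,[sD(*p) for p in Q],z)[:,:2].tolist())
for n,p in (('pinks',[(125,66),(338,66),(62,180)]),): print(n,ray(a,[sC(*x) for x in p],.02))
for n,u,v in(('mug',440/1.5,408/1.5),('bottle',528/1.5,375/1.5)):print(n,ray(a,[(u,v)],0))
```

```text
scene bottom L,near [[ 0.3849 -0.0057  0.    ]
 [ 0.6697  0.0307  0.    ]]
side bottom backL,near,right [[ 0.364   0.196   0.    ]
 [ 0.3882 -0.0035  0.    ]
 [ 0.6681  0.0242  0.    ]]
handle scene [[0.4516 0.0607 0.105 ]
 [0.5936 0.0786 0.105 ]] side [[0.4507 0.0598 0.105 ]
 [0.5905 0.0752 0.105 ]]
lid corners (array([0.3415, 0.3185, 0.2106]), array([[ 0.0089, -0.0213]])) (array([0.6387, 0.3512, 0.2115]), array([[-0.2711,  0.551 ]]))
handle ends [[0.3114940433061296, -0.3011923163457433], [0.4220658320029891, -0.3159452385495462]] [[0.31064470232563623, -0.2971009954592174], [0.4131246227377176, -0.3167590443371382]]
valve block top c [[0.5838966753756383, -0.4102706846594237]] [[0.576889020748421, -0.4133197806818768]]
valve ends [[0.5300458963453674, -0.4083056979864756], [0.6340686043432086, -0.41175303197602053]] [[0.5356269198610806, -0.4032289858058289], [0.6377462382758687, -0.41415682541151244]]
key: crossbar c, tip [[0.3951656046498121, -0.41492674099348226], [0.49247680993160226, -0.3997847987968349]] [[0.3884826006250961, -0.4129998065989304], [0.4898229214295812, -0.40174917312868813]]
chute top ends [[0.43681441251699604, -0.3077106394508847], [0.5354307337542342, -0.30031298961621483]] [[0.43279670444115453, -0.2971106781094044], [0.5285336214773071, -0.296580408897949]]
pinks [[ 0.2267 -0.3529  0.02  ]
 [ 0.4072 -0.187   0.02  ]
 [ 0.3019 -0.4936  0.02  ]]
mug [[ 0.7223 -0.2151  0.    ]]
bottle [[ 0.806  -0.0394  0.    ]]
```

Emit:
play_rows:
  commands:
    - [0,0,-35,0,0,-4.85]
    - [0,0,-35,0,0,-4.85]
    - [0,0,-35,0,0,-4.85]
    - [0,0,-35,0,0,-4.85]

```text
time: 0.48
tool_pos: [0.1385, 0.609, 0.3862]
tool_rot: [-0.0, -0.059, 0.998, -0.001]
contact_force: [0.5, -0.4, 0.5]
gripper_width: 1.001
grasp_force: 0.0
```

Emit:
play_rows:
  commands:
    - [-17.7,-32.3,0,0,0,0]
    - [-17.7,-32.3,0,0,0,0]
    - [-17.7,-32.3,0,0,0,0]
    - [-17.7,-32.3,0,0,0,0]
    - [-17.7,-32.3,0,0,0,0]

```text
time: 0.9
tool_pos: [0.2456, 0.4576, 0.3849]
tool_rot: [-0.0, -0.058, 0.998, -0.0]
contact_force: [0.4, 0.0, -0.2]
gripper_width: 0.999
grasp_force: 0.0
```

Emit:
play_rows:
  commands:
    - [-17.7,-32.3,0,0,0,0]
    - [-17.7,-32.3,0,0,0,0]
    - [-17.7,-32.3,0,0,0,0]
    - [-17.7,-32.3,0,0,0,0]
    - [-17.7,-32.3,0,0,0,0]

```text
time: 1.32
tool_pos: [0.352, 0.3072, 0.3851]
tool_rot: [0.0, -0.058, 0.998, 0.0]
contact_force: [1.0, 0.4, -0.4]
gripper_width: 0.995
grasp_force: 0.0
```

Emit:
play_rows:
  commands:
    - [-17.7,-32.3,0,0,0,0]
    - [-17.7,-32.3,0,0,0,0]
    - [-17.7,-32.3,0,0,0,0]
    - [-17.7,-32.3,0,0,0,0]
    - [-17.7,-32.3,0,0,0,0]

```text
time: 1.73
tool_pos: [0.4585, 0.1567, 0.3851]
tool_rot: [0.0, -0.057, 0.998, 0.0]
contact_force: [0.2, 0.6, -0.2]
gripper_width: 1.001
grasp_force: 0.0
```

Emit:
play_rows:
  commands:
    - [-17.7,-32.3,20,0,0,0]
    - [-17.7,-32.3,20,0,0,0]
    - [-17.7,-32.3,20,0,0,0]
    - [0,0,20,0,0,0]
    - [0,0,0,0,0,0]

```text
time: 2.15
tool_pos: [0.5199, 0.0672, 0.2997]
tool_rot: [-0.005, -0.056, 0.998, 0.0]
contact_force: [-0.0, 0.5, -0.5]
gripper_width: 0.996
grasp_force: 0.0
```

Run:
```python
from h import *
f=grab('wrist');keep(f,'w1');save(f,'w1',k=1.5);s=f['s'];print(s['time'],s['tool_pos'],s['tool_rot'],s['joint_pos'],f['C'])
```

```text
2.15 [0.51986753 0.06720533 0.29974879] [-4.93167539e-03 -5.57376539e-02  9.98433196e-01  3.81281116e-04] [-1.35067518e-02 -2.10918401e-01  1.77190866e+00  7.80201296e-05
  1.59049492e+00 -1.69583640e+00] [0.44637733 0.05857283 0.42964314]
```

View pics/w1.png

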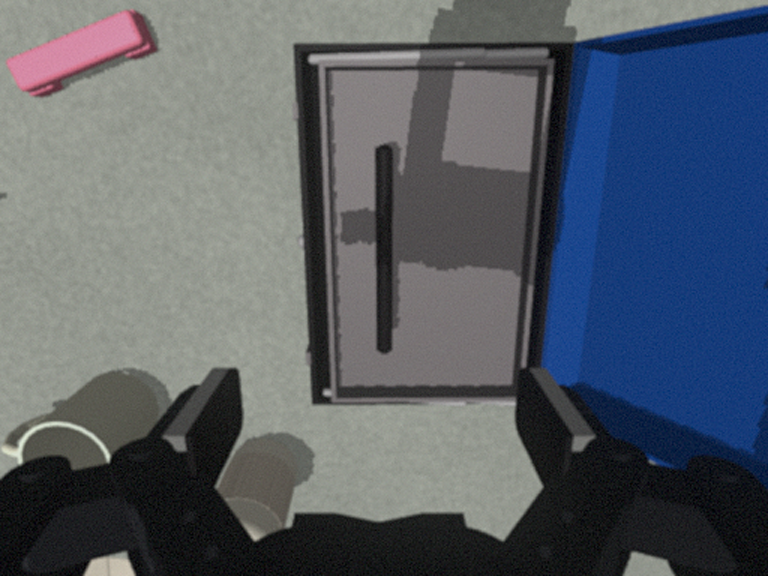

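The wrist view shows the handle bar from (385,146) to (384,352), the case rim on the left from (295,44) to (313,404), and nothing in the way of the tray.

Run:
```python
from h import *
f=load('w1');p=lambda *a:[(u/1.5-.2,v/1.5-.2) for u,v in a]
h=ray(f,p((385,147),(384.5,351)),.106);print(h,np.linalg.norm(h[1]-h[0]))
r=ray(f,p((295,44),(313,404)),.06);print(r,np.linalg.norm(r[1]-r[0]))
print(ray(f,p((327,67),(557,63),(333,398),(516,392)),.08))
pk=ray(f,p((80,50)),.026);print('pink',pk)
for v in(h,r):
  d=v[1]-v[0];print(np.degrees(np.arctan2(d[1],d[0])))
```

```text
[[0.44698574 0.06338856 0.106     ]
 [0.5929716  0.07974731 0.106     ]] 0.1468995504174606
[[ 0.38420577 -0.00765581  0.06      ]
 [ 0.67168616  0.02545021  0.06      ]] 0.28938034758477377
[[0.39935781 0.01847071 0.08      ]
 [0.37958853 0.17400498 0.08      ]
 [0.65201291 0.04347566 0.08      ]
 [0.6297512  0.19468769 0.08      ]]
pink [[ 0.40121318 -0.18009084  0.026     ]]
6.3937279233355735
6.569200223575101
```

Emit:
play_rows:
  commands:
    - [-0.6,4.4,38,0,0,0]
    - [0,0,38,0,0,0]
    - [0,0,38,0,0,0]
    - [0,0,38,0,0,0]
  hand: 50

```text
time: 2.53
tool_pos: [0.5223, 0.0746, 0.1548]
tool_rot: [0.002, -0.058, 0.998, -0.0]
contact_force: [1.6, -0.1, -0.5]
gripper_width: 0.584
grasp_force: 0.0
```

Emit:
play_rows:
  commands:
    - [0,0,20,0,0,0]
    - [0,0,20,0,0,0]
    - [0,0,10,0,0,0]
    - [0,0,0,0,0,0]

```text
time: 2.87
tool_pos: [0.5204, 0.0742, 0.1025]
tool_rot: [-0.001, -0.058, 0.998, 0.0]
contact_force: [0.1, -0.3, -0.1]
gripper_width: 0.589
grasp_force: 0.0
```

Emit:
play_rows:
  commands:
    - [0,0,0,0,0,0]
    - [0,0,0,0,0,0]
    - [0,0,0,0,0,0]
    - [0,0,0,0,0,0]
    - [0,0,0,0,0,0]
  hand: 0

```text
time: 3.28
tool_pos: [0.5233, 0.0717, 0.1063]
tool_rot: [0.002, -0.057, 0.998, -0.002]
contact_force: [0.9, -4.7, 2.6]
gripper_width: 0.114
grasp_force: 58.5
```

Run:
```python
from h import *
s=manip.state();print(s)
```

```text
{'time': 3.2833, 'joint_pos': array([-0.0028441 , -0.05155911,  1.95945829, -0.00407548,  1.22930889,
       -1.68734595]), 'joint_vel': array([-1.44004306e-03,  8.73442070e-04,  3.62483101e-05,  4.65516213e-03,
        4.91389353e-04,  1.44782584e-03]), 'joint_efforts': array([ 3.03646132e+00, -2.98006833e+01, -3.21027732e+01,  1.47951141e+00,
       -7.58843170e-02,  1.83761388e-02]), 'tool_pos': array([0.52331546, 0.07169237, 0.10629707]), 'tool_rot': array([ 0.00207373, -0.05749899,  0.99834131, -0.00204894]), 'contact_force': array([ 0.85822845, -4.65894206,  2.60224487]), 'ft_torque': array([-0.95984179,  0.03127579,  0.00883131]), 'grasp_force': 58.52992057800293, 'gripper_width': 0.11391360367452887}
```

Emit:
play_rows:
  commands:
    - [0,0,0,0,0,0]
    - [0,0,0,0,0,0]
    - [0,0,0,0,0,0]

```text
time: 3.53
tool_pos: [0.5233, 0.0717, 0.1064]
tool_rot: [0.002, -0.057, 0.998, -0.002]
contact_force: [-0.1, -5.2, 3.2]
gripper_width: 0.112
grasp_force: 58.5
```

Emit:
play_rows:
  commands:
    - [0,-3.1,-11.6,0,0,0]
    - [0,-3.1,-11.6,0,0,0]
    - [0,-5.3,-10.7,0,0,0]
    - [0,-5.3,-10.7,0,0,0]

```text
time: 3.87
tool_pos: [0.5249, 0.0561, 0.1493]
tool_rot: [0.002, -0.057, 0.998, -0.0]
contact_force: [8.3, -2.5, -9.7]
gripper_width: 0.116
grasp_force: 58.7
```

Emit:
play_rows:
  commands:
    - [0,-7.3,-9.5,0,0,0]
    - [0,-7.3,-9.5,0,0,0]
    - [0,-9.1,-7.8,0,0,0]
    - [0,-9.1,-7.8,0,0,0]

```text
time: 4.2
tool_pos: [0.5286, 0.0244, 0.1841]
tool_rot: [0.003, -0.057, 0.998, 0.001]
contact_force: [6.6, 1.2, -8.4]
gripper_width: 0.111
grasp_force: 58.8
```

Emit:
play_rows:
  commands:
    - [0,-10.5,-5.8,0,0,0]
    - [0,-10.5,-5.8,0,0,0]
    - [0,-11.4,-3.6,0,0,0]
    - [0,-11.4,-3.6,0,0,0]

```text
time: 4.53
tool_pos: [0.5337, -0.0187, 0.2041]
tool_rot: [0.003, -0.058, 0.998, 0.001]
contact_force: [3.9, 3.9, -2.6]
gripper_width: 0.117
grasp_force: 59.4
```

Emit:
play_rows:
  commands:
    - [0,-11.9,-1.3,0,0,0]
    - [0,-11.9,-1.3,0,0,0]
    - [0,-12,1,0,0,0]
    - [0,-12,1,0,0,0]

```text
time: 4.87
tool_pos: [0.5395, -0.0678, 0.2053]
tool_rot: [0.003, -0.058, 0.998, -0.0]
contact_force: [2.9, 2.9, 2.0]
gripper_width: 0.114
grasp_force: 60.1
```

Emit:
play_rows:
  commands:
    - [0,-11.5,3.4,0,0,0]
    - [0,-11.5,3.4,0,0,0]
    - [0,-10.6,5.6,0,0,0]
    - [0,-10.6,5.6,0,0,0]

```text
time: 5.2
tool_pos: [0.5447, -0.113, 0.1866]
tool_rot: [0.003, -0.057, 0.998, -0.002]
contact_force: [5.3, 0.6, 2.1]
gripper_width: 0.109
grasp_force: 60.0
```

Emit:
play_rows:
  commands:
    - [0,-9.2,7.6,0,0,0]
    - [0,-9.2,7.6,0,0,0]
    - [0,-6.6,7.8,0,0,0]
    - [0,-6.6,7.8,0,0,0]
    - [0,0,0,0,0,0]

```text
time: 5.62
tool_pos: [0.5484, -0.1437, 0.156]
tool_rot: [0.002, -0.057, 0.998, -0.0]
contact_force: [3.9, 1.9, 9.1]
gripper_width: 0.112
grasp_force: 60.9
```

Emit:
play_rows:
  commands:
    - [0,0,0,0,0,0]
    - [0,0,0,0,0,0]
    - [0,0,0,0,0,0]
    - [0,0,-15,0,0,0]
    - [0,0,-30,0,0,0]
  hand: 45

```text
time: 6.03
tool_pos: [0.5427, -0.1412, 0.1927]
tool_rot: [-0.006, -0.057, 0.998, 0.002]
contact_force: [-0.8, -0.3, -0.4]
gripper_width: 0.524
grasp_force: 0.0
```

Emit:
play_rows:
  commands:
    - [0,0,-40,0,0,0]
    - [0,0,-40,0,0,0]
    - [0,0,-40,0,0,0]
    - [20,-29,-20,0,0,0]
    - [20,-29,0,0,0,0]

```text
time: 6.45
tool_pos: [0.5147, -0.2051, 0.3452]
tool_rot: [0.004, -0.059, 0.998, -0.003]
contact_force: [0.6, -1.3, 0.8]
gripper_width: 0.529
grasp_force: 0.0
```

Emit:
play_rows:
  commands:
    - [20,-29,0,0,0,0]
    - [20,-29,0,0,0,0]
    - [20,-29,0,0,0,0]
    - [20,-29,0,0,0,0]
    - [0,0,0,0,0,0]

```text
time: 6.87
tool_pos: [0.4438, -0.333, 0.3369]
tool_rot: [-0.002, -0.054, 0.999, -0.0]
contact_force: [0.1, -0.1, 0.3]
gripper_width: 0.526
grasp_force: 0.0
```

Run:
```python
from h import *
f=grab('wrist');keep(f,'w2');save(f,'w2',k=1.5);s=f['s'];print(s['time'],s['tool_pos'],s['tool_rot'],s['joint_pos'],f['C'])
```

```text
6.8667 [ 0.44383573 -0.33300305  0.33685135] [-1.91927969e-03 -5.42498319e-02  9.98525534e-01 -1.71724654e-04] [-0.77632974 -0.15087733  1.65882769 -0.00307232  1.63597725 -2.45587576] [ 0.36953643 -0.34131446  0.46630328]
```

View pics/w2.png

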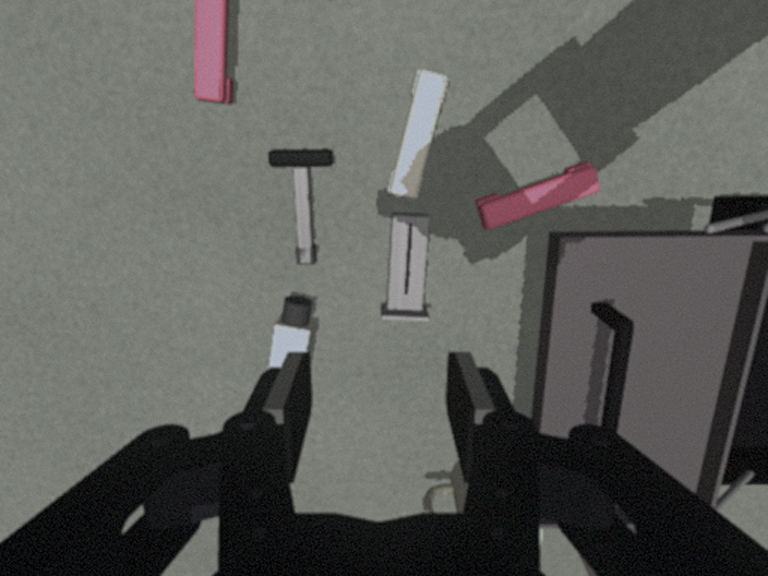

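The view shows the tray swung over at the right, the white handle from (432,72) to (404,193), and the chute from (410,215) to (405,312). The key runs from (301,158) to (306,258) and the valve is near (292,335).

```bash
cat >> h.py <<'E'
def ang(a,b): d=b-a; return np.degrees(np.arctan2(d[1],d[0]))
def togo(s,X,yaw):
    """tool-frame shift (mm) to X and turn about tool z (deg) so that tool y is along yaw+90"""
    R=q2R(s['tool_rot']);d=R.T@(np.array(X)-s['tool_pos'])*1000
    cur=np.degrees(np.arctan2(R[1,1],R[0,1]))
    t=(yaw+90-cur+90)%180-90
    return d.round(1), 'turn %.1f'%(-t), 'curyaw %.1f'%(cur-90)
E
python3 - <<'E'
from h import *
f=load('w2');p=lambda *a:[(u/1.5-.2,v/1.5-.2) for u,v in a]
def seg(n,a,b,z):
    r=ray(f,p(a,b),z);print(n,r[:,:2].round(4).tolist(),'mid',r.mean(0).round(4),'L',np.linalg.norm(r[1]-r[0]).round(4),'yaw',ang(*r).round(1));return r
seg('dh',(432,71),(404,193),.026);seg('dh w',(415,72),(447,73),.026)
seg('ch',(410,215),(406,308),.024);seg('chplate',(381,308),(429,309),.04);seg('ch w',(391,215),(428,216),.024)
seg('key',(301,158),(306,260),.012)
seg('valve',(298,297),(289,365),.03)
E
```

```text
dh [[0.3064, -0.3019], [0.4117, -0.3131]] mid [ 0.3591 -0.3075  0.026 ] L 0.106 yaw -6.1
dh w [[0.3087, -0.3163], [0.3065, -0.2888]] mid [ 0.3076 -0.3026  0.026 ] L 0.0276 yaw 94.5
ch [[0.4316, -0.3049], [0.5243, -0.2971]] mid [ 0.4779 -0.301   0.024 ] L 0.093 yaw 4.8
chplate [[0.5212, -0.3226], [0.5173, -0.2765]] mid [ 0.5193 -0.2996  0.04  ] L 0.0463 yaw 94.9
ch w [[0.4335, -0.3226], [0.4307, -0.2879]] mid [ 0.4321 -0.3053  0.024 ] L 0.0349 yaw 94.6
key [[0.3914, -0.4119], [0.4888, -0.4011]] mid [ 0.4401 -0.4065  0.012 ] L 0.098 yaw 6.3
valve [[0.5221, -0.4042], [0.5965, -0.4092]] mid [ 0.5593 -0.4067  0.03  ] L 0.0745 yaw -3.8
```

Run:
```python
from h import *
print(togo(manip.state(),(.359,-.3075,.10),-6.1))
```

```text
(array([ 82.5,  32.3, 237.2]), 'turn 12.4', 'curyaw 6.3')
```

Emit:
play_rows:
  commands:
    - [27.5,10.8,20,0,0,0]
    - [27.5,10.8,25,0,0,0]
    - [27.5,10.8,25,0,0,0]
    - [0,0,35,0,0,6.2]
    - [0,0,35,0,0,6.2]
  hand: 50

```text
time: 7.33
tool_pos: [0.3609, -0.3051, 0.1976]
tool_rot: [0.001, 0.053, 0.999, -0.001]
contact_force: [0.8, -0.5, 0.8]
gripper_width: 0.587
grasp_force: 0.0
```

Emit:
play_rows:
  commands:
    - [0,0,35,0,0,0]
    - [0,0,35,0,0,0]
    - [0,0,27,0,0,0]
    - [0,0,0,0,0,0]
    - [0,0,0,0,0,0]

```text
time: 7.75
tool_pos: [0.3608, -0.3042, 0.0997]
tool_rot: [-0.002, 0.05, 0.999, 0.002]
contact_force: [0.6, -0.8, 0.6]
gripper_width: 0.585
grasp_force: 0.0
```

Run:
```python
from h import *
f=grab('wrist');print(f['s']['tool_pos'],togo(f['s'],(.359,-.3075,.018),-6.1));save(f,'w3',k=1.2);keep(f,'w3')
c=proj(f,[(.3064,-.3019,.026),(.4117,-.3131,.026)])*1.2;print(c)
```

```text
[ 0.36075368 -0.30424224  0.0997477 ] (array([ 1.1, -3.7, 81.7]), 'turn 0.3', 'curyaw -5.8')
[[296.70693938 153.45772804]
 [296.76347608 327.99108986]]
```

View pics/w3.png

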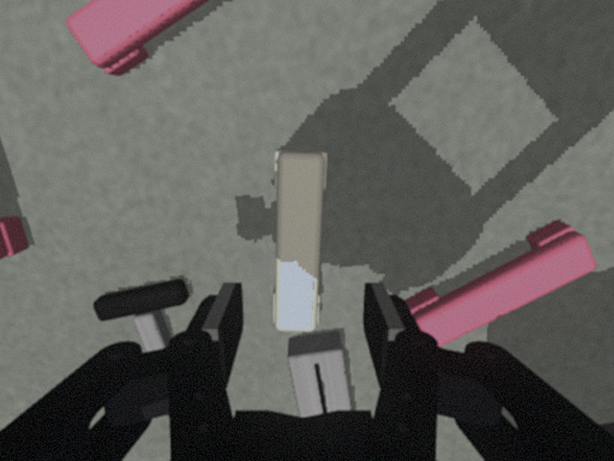

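The white bow lies centred between the jaws, from (302,152) to (296,330). That matches the prediction, with about 2° more yaw.

Emit:
play_rows:
  commands:
    - [1,-3,25,0,0,2]
    - [0,0,25,0,0,0]
    - [0,0,20,0,0,0]
    - [0,0,10,0,0,0]
    - [0,0,0,0,0,0]

```text
time: 8.22
tool_pos: [0.3602, -0.3088, 0.0213]
tool_rot: [-0.0, 0.068, 0.998, 0.0]
contact_force: [-0.7, 0.1, -1.0]
gripper_width: 0.583
grasp_force: 0.0
```

Emit:
play_rows:
  commands:
    - [0,0,0,0,0,0]
    - [0,0,0,0,0,0]
    - [0,0,0,0,0,0]
    - [0,0,0,0,0,0]
    - [0,0,0,0,0,0]
  hand: 0

```text
time: 8.63
tool_pos: [0.3616, -0.3107, 0.0241]
tool_rot: [0.002, 0.068, 0.998, -0.002]
contact_force: [0.6, 0.7, 7.3]
gripper_width: 0.287
grasp_force: 61.5
```

Emit:
play_rows:
  commands:
    - [0,0,-20,0,0,0]
    - [0,0,-40,0,0,0]
    - [0,0,-40,0,0,0]
    - [0,0,-40,0,0,0]
    - [0,0,-40,0,0,0]

```text
time: 9.05
tool_pos: [0.3598, -0.3087, 0.2038]
tool_rot: [0.0, 0.068, 0.998, -0.0]
contact_force: [-0.3, -1.5, -1.5]
gripper_width: 0.291
grasp_force: 60.5
```

Emit:
play_rows:
  commands:
    - [0,0,-40,0,0,-4.8]
    - [0,0,-20,0,0,-4.8]
    - [0,0,0,0,0,-4.8]
    - [0,0,0,0,0,0]

```text
time: 9.38
tool_pos: [0.3607, -0.3098, 0.2645]
tool_rot: [0.002, -0.058, 0.998, -0.002]
contact_force: [-0.1, 0.5, -2.0]
gripper_width: 0.288
grasp_force: 60.6
```

```bash
cat >> h.py <<'E'
CC=np.array([.5163,.108,0]);CY=6.5
CR=Ro.from_euler('z',CY,degrees=True).as_matrix()
def case(x,y,z): return CC+CR@np.array([x,y,z])/1000
E
python3 - <<'E'
from h import *
s=manip.state();print(s['tool_pos'],s['gripper_width'],togo(s,case(-62,45,120),6.5))
E
```

```text
[ 0.36073724 -0.30980125  0.26453297] 0.2878060789926859 (array([-140.6,  442.8,  142.9]), 'turn 0.2', 'curyaw 6.7')
```

Emit:
play_rows:
  commands:
    - [-10,31.6,0,0,0,0]
    - [-10,31.6,0,0,0,0]
    - [-10,31.6,0,0,0,0]
    - [-10,31.6,0,0,0,0]
    - [-10,31.6,0,0,0,0]

```text
time: 9.8
tool_pos: [0.391, -0.1447, 0.2601]
tool_rot: [-0.001, -0.056, 0.998, 0.001]
contact_force: [0.2, -0.4, -1.3]
gripper_width: 0.287
grasp_force: 60.5
```

Emit:
play_rows:
  commands:
    - [-10,31.6,0,0,0,0]
    - [-10,31.6,0,0,0,0]
    - [-10,31.6,0,0,0,0]
    - [-10,31.6,0,0,0,0]
    - [-10,31.6,0,0,0,0]

```text
time: 10.22
tool_pos: [0.4225, 0.0181, 0.2602]
tool_rot: [-0.001, -0.056, 0.998, 0.0]
contact_force: [1.0, -1.1, -1.2]
gripper_width: 0.288
grasp_force: 60.5
```

Emit:
play_rows:
  commands:
    - [-10,31.6,0,0,0,0]
    - [-10,31.6,0,0,0,0]
    - [-10,31.6,0,0,0,0]
    - [-10,31.6,0,0,0,0]
    - [0,0,0,0,0,0]

```text
time: 10.63
tool_pos: [0.4479, 0.1507, 0.26]
tool_rot: [-0.001, -0.059, 0.998, 0.001]
contact_force: [0.2, -0.2, -0.4]
gripper_width: 0.288
grasp_force: 60.5
```

Run:
```python
from h import *
f=grab('wrist');s=f['s'];print(s['tool_pos'],s['gripper_width'],togo(s,case(-62,45,33),6.5));save(f,'w4',k=1.2)
```

```text
[0.44786792 0.15074799 0.26000875] 0.28786167763056586 (array([ -1.6,  -5.7, 227. ]), 'turn 0.3', 'curyaw 6.8')
```

View pics/w4.png

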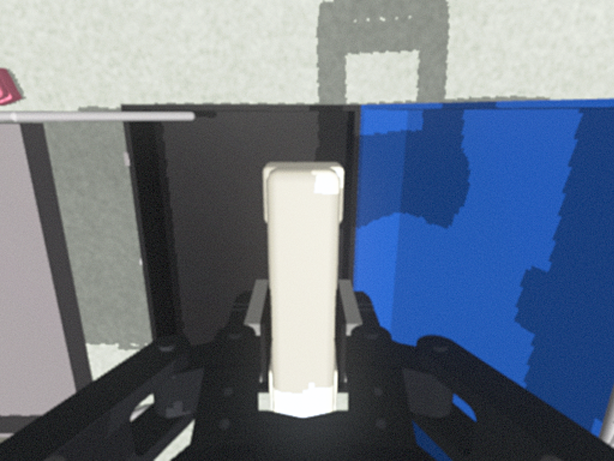

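The door handle is held square between the pads above the compartment (300,290), with the rim clear on both sides.

Emit:
play_rows:
  commands:
    - [-1.5,-5.7,35,0,0,0]
    - [0,0,35,0,0,0]
    - [0,0,35,0,0,0]
    - [0,0,35,0,0,0]
    - [0,0,30,0,0,0]

```text
time: 11.1
tool_pos: [0.4489, 0.1397, 0.0883]
tool_rot: [-0.001, -0.056, 0.998, -0.0]
contact_force: [0.9, 0.1, -1.8]
gripper_width: 0.291
grasp_force: 60.5
```

Emit:
play_rows:
  commands:
    - [0,0,25,0,0,0]
    - [0,0,15,0,0,0]
    - [0,0,12,0,0,0]
    - [0,0,4,0,0,0]
    - [0,0,0,0,0,0]

```text
time: 11.52
tool_pos: [0.4491, 0.14, 0.0338]
tool_rot: [-0.002, -0.056, 0.998, -0.0]
contact_force: [-0.3, 0.6, -0.6]
gripper_width: 0.286
grasp_force: 60.5
```

Emit:
play_rows:
  commands:
    - [0,0,3,0,0,0]
    - [0,0,0,0,0,0]

```text
time: 11.68
tool_pos: [0.4512, 0.1408, 0.033]
tool_rot: [0.001, -0.057, 0.998, -0.0]
contact_force: [-0.5, 0.6, -1.3]
gripper_width: 0.288
grasp_force: 60.5
```

Emit:
play_rows:
  commands:
    - [0,0,0,0,0,0]
    - [0,0,0,0,0,0]
    - [0,0,0,0,0,0]
    - [0,0,0,0,0,0]
    - [0,0,-20,0,0,0]
  hand: 40

```text
time: 12.1
tool_pos: [0.4477, 0.1406, 0.0494]
tool_rot: [-0.004, -0.057, 0.998, -0.0]
contact_force: [-1.3, -0.8, -0.3]
gripper_width: 0.469
grasp_force: 0.0
```

Emit:
play_rows:
  commands:
    - [0,0,-40,0,0,0]
    - [0,0,-40,0,0,0]
    - [0,0,-40,0,0,0]
    - [0,0,-40,0,0,0]
    - [0,0,-40,0,0,0]

```text
time: 12.52
tool_pos: [0.4503, 0.141, 0.2548]
tool_rot: [0.0, -0.057, 0.998, 0.0]
contact_force: [1.0, 0.4, 0.5]
gripper_width: 0.467
grasp_force: 0.0
```

Run:
```python
from h import *
f=grab('wrist');s=f['s'];print(s['tool_pos'],s['gripper_width'],togo(s,(.4779,-.301,.2),4.8));keep(f,'w5')
g=grab('side');keep(g,'side2');d=np.abs(g['image'].astype(int)-load('side')['image']).sum(2)
m=(d>60).astype(np.uint8)
n,l,st,c=cv2.connectedComponentsWithStats(m)
print([(st[i].tolist()) for i in range(1,n) if st[i,4]>20])
save(f,'w5',k=1.0)
```

```text
[0.45028001 0.14101006 0.25477249] 0.4668339478752305 (array([  23.3, -442.3,   54.8]), 'turn 1.8', 'curyaw 6.6')
[[0, 0, 214, 107, 11214], [66, 66, 6, 5, 24], [0, 93, 96, 130, 5810], [181, 116, 127, 103, 6551], [87, 147, 97, 56, 1884], [55, 182, 42, 37, 376], [63, 205, 39, 18, 127], [112, 209, 9, 14, 40], [23, 222, 48, 35, 727], [292, 238, 48, 23, 549], [225, 245, 36, 23, 334], [266, 271, 13, 14, 34]]
```

Emit:
play_rows:
  commands:
    - [1.7,-31.6,0,0,0,0]
    - [1.7,-31.6,0,0,0,0]
    - [1.7,-31.6,0,0,0,0]
    - [1.7,-31.6,0,0,0,0]
    - [1.7,-31.6,0,0,0,0]

```text
time: 13.03
tool_pos: [0.4601, -0.0182, 0.2522]
tool_rot: [0.0, -0.058, 0.998, -0.0]
contact_force: [-0.8, 0.6, 0.6]
gripper_width: 0.469
grasp_force: 0.0
```

Emit:
play_rows:
  commands:
    - [1.7,-31.6,0,0,0,0]
    - [1.7,-31.6,0,0,0,0]
    - [1.7,-31.6,0,0,0,0]
    - [1.7,-31.6,0,0,0,0]
    - [1.7,-31.6,0,0,0,0]

```text
time: 13.45
tool_pos: [0.4697, -0.1764, 0.2522]
tool_rot: [0.0, -0.057, 0.998, -0.0]
contact_force: [0.1, 0.5, 0.4]
gripper_width: 0.469
grasp_force: 0.0
```

Emit:
play_rows:
  commands:
    - [1.7,-31.6,0,0,0,0]
    - [1.7,-31.6,0,0,0,0]
    - [1.7,-31.6,0,0,0,0]
    - [1.7,-31.6,0,0,0,0]
    - [0,0,0,0,0,0]
  hand: 60

```text
time: 13.87
tool_pos: [0.4772, -0.3056, 0.2518]
tool_rot: [-0.0, -0.055, 0.998, -0.001]
contact_force: [0.3, 1.3, -0.8]
gripper_width: 0.702
grasp_force: 0.0
```

Run:
```python
from h import *
f=grab('wrist');s=f['s'];print(s['tool_pos'],togo(s,(.4779,-.301,.1),4.8));keep(f,'w6')
w5=load('w5')['image'];sd=load('side2')
A=cv2.resize(f['image'],(512,384))[...,::-1];B=cv2.resize(w5,(280,210))[...,::-1];C=cv2.resize(sd['image'][190:350,140:353],(280,210))[...,::-1]
im=np.zeros((430,800,3),np.uint8);im[:384,:512]=A;im[:210,515:795]=B;im[215:425,515:795]=C
cv2.imwrite('pics/m6.png',im)
```

```text
[ 0.47723483 -0.30559786  0.25178282] (array([ -1.3,   4.7, 151.8]), 'turn 1.5', 'curyaw 6.3')
```

View pics/m6.png

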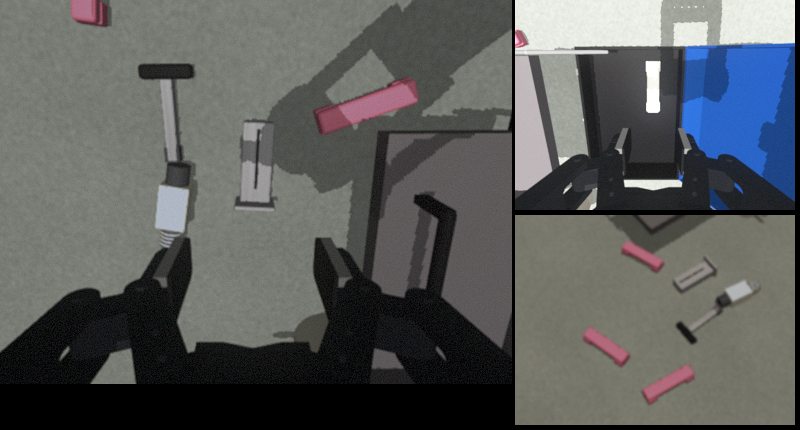

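The chute spans (258,122) to (255,205). The valve has been knocked next to the key tip: coil (178,175), block (171,208). The top-right inset shows the door handle lying in the compartment.

Run:
```python
from h import *
f=load('w6')
def seg(n,a,b,z):
    r=ray(f,[a,b],z);print(n,r[:,:2].round(4).tolist(),'mid',r.mean(0).round(4),'L',np.linalg.norm(r[1]-r[0]).round(4),'yaw',ang(*r).round(1));return r
seg('ch',(258.5,121.5),(255.5,200),.024);seg('w',(243,121),(274,122),.024);seg('w2',(241,196),(271,198),.024)
seg('valve top',(175.5,183),(168.5,230),.034);seg('w',(158,183),(190,188),.034)
seg('key',(166,71),(173,160),.012)
```

```text
ch [[0.4315, -0.3041], [0.5241, -0.2971]] mid [ 0.4778 -0.3006  0.024 ] L 0.0928 yaw 4.4
w [[0.4329, -0.3214], [0.4302, -0.2869]] mid [ 0.4315 -0.3041  0.024 ] L 0.0347 yaw 94.4
w2 [[0.5209, -0.315], [0.5195, -0.2788]] mid [ 0.5202 -0.2969  0.024 ] L 0.0361 yaw 92.3
valve top [[0.5102, -0.3915], [0.5702, -0.3977]] mid [ 0.5402 -0.3946  0.034 ] L 0.0604 yaw -5.9
w [[0.5124, -0.4116], [0.5144, -0.3746]] mid [ 0.5134 -0.3931  0.034 ] L 0.037 yaw 86.9
key [[0.3893, -0.4117], [0.4886, -0.4005]] mid [ 0.439  -0.4061  0.012 ] L 0.0999 yaw 6.4
```

Emit:
play_rows:
  commands:
    - [-5.4,5,35,0,0,1.9]
    - [0,0,40,0,0,0]
    - [0,0,40,0,0,0]
    - [0,0,40,0,0,0]
    - [0,0,30,0,0,0]

```text
time: 14.33
tool_pos: [0.4811, -0.2932, 0.0638]
tool_rot: [-0.001, -0.041, 0.999, 0.001]
contact_force: [-1.3, -0.5, -0.6]
gripper_width: 0.701
grasp_force: 0.0
```

Emit:
play_rows:
  commands:
    - [0,0,20,0,0,0]
    - [0,0,15,0,0,0]
    - [0,0,10,0,0,0]
    - [0,0,0,0,0,0]

```text
time: 14.67
tool_pos: [0.4811, -0.2935, 0.0199]
tool_rot: [-0.002, -0.041, 0.999, 0.002]
contact_force: [-0.8, -0.1, 0.2]
gripper_width: 0.701
grasp_force: 0.0
```

Emit:
play_rows:
  commands:
    - [0,0,0,0,0,0]
    - [0,0,0,0,0,0]
    - [0,0,0,0,0,0]
    - [0,0,0,0,0,0]
    - [0,0,0,0,0,0]
  hand: 0

```text
time: 15.08
tool_pos: [0.4839, -0.2966, 0.0247]
tool_rot: [0.001, -0.041, 0.999, -0.001]
contact_force: [-0.5, 1.1, 5.8]
gripper_width: 0.403
grasp_force: 63.1
```

Emit:
play_rows:
  commands:
    - [0,0,-20,0,0,0]
    - [0,0,-40,0,0,0]
    - [0,0,-40,0,0,0]
    - [0,0,-40,0,0,0]
    - [0,0,-40,0,0,0]

```text
time: 15.5
tool_pos: [0.4817, -0.2949, 0.2035]
tool_rot: [-0.001, -0.041, 0.999, 0.001]
contact_force: [0.8, 0.3, -2.9]
gripper_width: 0.401
grasp_force: 62.0
```

Emit:
play_rows:
  commands:
    - [0,0,-40,0,0,-2]
    - [0,0,-20,0,0,0]
    - [0,0,0,0,0,0]
    - [0,0,0,0,0,0]

```text
time: 15.83
tool_pos: [0.4827, -0.2957, 0.2633]
tool_rot: [0.001, -0.058, 0.998, -0.001]
contact_force: [-0.7, -0.1, -4.0]
gripper_width: 0.406
grasp_force: 62.1
```

Run:
```python
from h import *
s=manip.state();print(s['tool_pos'],s['gripper_width'],togo(s,case(64,38,120),6.5))
```

```text
[ 0.48267613 -0.29568194  0.26327818] 0.40582848334318944 (array([-144.2,  435. ,  142.9]), 'turn 0.2', 'curyaw 6.7')
```

Emit:
play_rows:
  commands:
    - [-10.3,31.1,0,0,0,0]
    - [-10.3,31.1,0,0,0,0]
    - [-10.3,31.1,0,0,0,0]
    - [-10.3,31.1,0,0,0,0]
    - [-10.3,31.1,0,0,0,0]

```text
time: 16.25
tool_pos: [0.5139, -0.1331, 0.2581]
tool_rot: [-0.003, -0.058, 0.998, 0.002]
contact_force: [0.6, -0.3, -2.9]
gripper_width: 0.405
grasp_force: 62.1
```

Emit:
play_rows:
  commands:
    - [-10.3,31.1,0,0,0,0]
    - [-10.3,31.1,0,0,0,0]
    - [-10.3,31.1,0,0,0,0]
    - [-10.3,31.1,0,0,0,0]
    - [-10.3,31.1,0,0,0,0]

```text
time: 16.67
tool_pos: [0.5469, 0.0271, 0.2581]
tool_rot: [-0.003, -0.058, 0.998, 0.001]
contact_force: [0.7, -1.2, -2.0]
gripper_width: 0.402
grasp_force: 62.1
```

Emit:
play_rows:
  commands:
    - [-10.3,31.1,0,0,0,0]
    - [-10.3,31.1,0,0,0,0]
    - [-10.3,31.1,0,0,0,0]
    - [-10.3,31.1,0,0,0,0]
    - [0,0,0,0,0,0]

```text
time: 17.08
tool_pos: [0.5735, 0.1583, 0.2579]
tool_rot: [-0.003, -0.061, 0.998, 0.001]
contact_force: [-0.4, 0.2, -2.1]
gripper_width: 0.405
grasp_force: 62.1
```

Emit:
play_rows:
  commands:
    - [0,0,35,0,0,0]
    - [0,0,35,0,0,0]
    - [0,0,35,0,0,0]
    - [0,0,30,0,0,0]
    - [0,0,0,0,0,0]

```text
time: 17.5
tool_pos: [0.5673, 0.1522, 0.1155]
tool_rot: [-0.01, -0.058, 0.998, -0.001]
contact_force: [-2.0, -0.8, -4.5]
gripper_width: 0.4
grasp_force: 62.0
```

Run:
```python
from h import *
s=manip.state();print(s['tool_pos'],s['gripper_width'],togo(s,case(64,38,33),6.5))
```

```text
[0.56725098 0.15221361 0.11548967] 0.4000154220571367 (array([-10.1,  -0.1,  82.3]), 'turn 0.2', 'curyaw 6.7')
```

Emit:
play_rows:
  commands:
    - [-8,0,30,0,0,0]
    - [0,0,25,0,0,0]
    - [0,0,15,0,0,0]
    - [0,0,8,0,0,0]
    - [0,0,0,0,0,0]

```text
time: 17.92
tool_pos: [0.581, 0.154, 0.047]
tool_rot: [-0.003, -0.058, 0.998, -0.0]
contact_force: [-1.0, -1.1, -2.6]
gripper_width: 0.4
grasp_force: 62.1
```

Emit:
play_rows:
  commands:
    - [0,0,2,0,0,0]
    - [0,0,0,0,0,0]

```text
time: 18.08
tool_pos: [0.584, 0.1546, 0.0489]
tool_rot: [0.001, -0.058, 0.998, 0.0]
contact_force: [-0.8, -0.4, -3.0]
gripper_width: 0.405
grasp_force: 62.1
```

Emit:
play_rows:
  commands:
    - [0,0,5,0,0,0]
    - [0,0,5,0,0,0]
    - [0,0,0,0,0,0]
    - [0,0,0,0,0,0]

```text
time: 18.42
tool_pos: [0.5827, 0.1545, 0.0372]
tool_rot: [-0.0, -0.058, 0.998, -0.0]
contact_force: [-0.3, 0.2, -2.6]
gripper_width: 0.401
grasp_force: 62.1
```

Emit:
play_rows:
  commands:
    - [0,0,3,0,0,0]
    - [0,0,2,0,0,0]
    - [0,0,0,0,0,0]
    - [0,0,0,0,0,0]

```text
time: 18.75
tool_pos: [0.5829, 0.1545, 0.0322]
tool_rot: [-0.0, -0.058, 0.998, -0.0]
contact_force: [-0.5, -0.8, -2.6]
gripper_width: 0.401
grasp_force: 62.1
```

Emit:
play_rows:
  commands:
    - [5,0,1.5,0,0,0]
    - [0,0,1.5,0,0,0]
    - [0,0,0,0,0,0]

```text
time: 19.0
tool_pos: [0.5779, 0.154, 0.0298]
tool_rot: [-0.0, -0.058, 0.998, -0.0]
contact_force: [-0.7, 0.1, -0.4]
gripper_width: 0.399
grasp_force: 62.3
```

Emit:
play_rows:
  commands:
    - [0,0,0,0,0,0]
    - [0,0,0,0,0,0]
    - [0,0,0,0,0,0]
    - [0,0,0,0,0,0]
    - [0,0,-15,0,0,0]
  hand: 50

```text
time: 19.42
tool_pos: [0.5758, 0.1536, 0.0416]
tool_rot: [-0.003, -0.058, 0.998, -0.0]
contact_force: [-0.5, 0.6, -0.7]
gripper_width: 0.584
grasp_force: 0.0
```

Emit:
play_rows:
  commands:
    - [0,0,-40,0,0,0]
    - [0,0,-40,0,0,0]
    - [0,0,-40,0,0,0]
    - [0,0,-40,0,0,0]
    - [0,0,-40,0,0,0]

```text
time: 19.83
tool_pos: [0.5779, 0.1539, 0.2466]
tool_rot: [0.0, -0.058, 0.998, 0.0]
contact_force: [0.8, 0.2, -0.6]
gripper_width: 0.585
grasp_force: 0.0
```

Run:
```python
from h import *
f=grab('wrist');s=f['s'];print(s['tool_pos'],togo(s,(.540,-.38,.25),6.5));keep(f,'w7')
```

```text
[0.57785092 0.1539121  0.24663931] (array([  99.7, -525.9,   -3.4]), 'turn 0.2', 'curyaw 6.7')
```

Emit:
play_rows:
  commands:
    - [6.2,-32.9,0,0,0,0]
    - [6.2,-32.9,0,0,0,0]
    - [6.2,-32.9,0,0,0,0]
    - [6.2,-32.9,0,0,0,0]
    - [6.2,-32.9,0,0,0,0]

```text
time: 20.3
tool_pos: [0.5662, -0.0144, 0.2445]
tool_rot: [0.0, -0.058, 0.998, -0.0]
contact_force: [0.1, -0.6, 0.0]
gripper_width: 0.584
grasp_force: 0.0
```

Emit:
play_rows:
  commands:
    - [6.2,-32.9,0,0,0,0]
    - [6.2,-32.9,0,0,0,0]
    - [6.2,-32.9,0,0,0,0]
    - [6.2,-32.9,0,0,0,0]
    - [6.2,-32.9,0,0,0,0]

```text
time: 20.72
tool_pos: [0.5545, -0.1817, 0.2444]
tool_rot: [0.0, -0.058, 0.998, -0.0]
contact_force: [1.1, -0.4, -0.8]
gripper_width: 0.589
grasp_force: 0.0
```

Emit:
play_rows:
  commands:
    - [6.2,-32.9,0,0,0,0]
    - [6.2,-32.9,0,0,0,0]
    - [6.2,-32.9,0,0,0,0]
    - [6.2,-32.9,0,0,0,0]
    - [6.2,-32.9,0,0,0,0]
  hand: 60

```text
time: 21.13
tool_pos: [0.5428, -0.3488, 0.2443]
tool_rot: [0.0, -0.058, 0.998, -0.0]
contact_force: [-0.0, 1.0, -0.2]
gripper_width: 0.705
grasp_force: 0.0
```

Emit:
play_rows:
  commands:
    - [6.2,-32.9,0,0,0,6]
    - [0,0,25,0,0,6]
    - [0,0,25,0,0,0]
    - [0,0,0,0,0,0]
    - [0,0,0,0,0,0]

```text
time: 21.55
tool_pos: [0.5398, -0.3797, 0.1922]
tool_rot: [-0.002, 0.046, 0.999, 0.001]
contact_force: [-0.5, -0.3, -0.7]
gripper_width: 0.704
grasp_force: 0.0
```

Run:
```python
from h import *
f=grab('wrist');s=f['s'];print(s['tool_pos'],togo(s,(.540,-.395,.022),-5.9));keep(f,'w8')
w=load('w7')['image']
im=np.zeros((384,800,3),np.uint8);im[:,:512]=f['image'][...,::-1];im[:210,515:795]=cv2.resize(w,(280,210))[...,::-1]
cv2.imwrite('pics/m8.png',im)
```

```text
[ 0.53976995 -0.37971485  0.19217674] (array([ -2.3, -15.6, 170.1]), 'turn 0.6', 'curyaw -5.3')
```

View pics/m8.png

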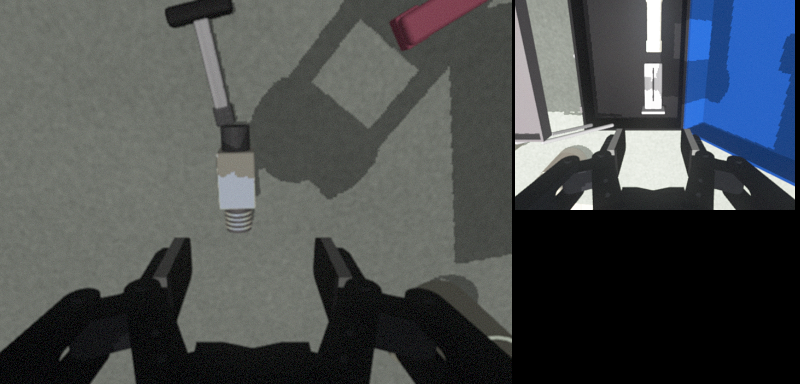

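The valve block spans (218,152) to (255,208), with its coil just touching the key's tip at (226,115). The inset shows the handle and chute both lying in the compartment.

Run:
```python
from h import *
f=load('w8')
r=ray(f,[(218,152),(253,151),(219,208),(255,208)],.034);print(r.round(4));m=r.mean(0);print(m,ang(r[0],r[2]),ang(r[1],r[3]),togo(f['s'],(m[0],m[1],.022),ang((r[0]+r[1]),(r[2]+r[3]))))
```

```text
[[ 0.5131 -0.4088  0.034 ]
 [ 0.5152 -0.3765  0.034 ]
 [ 0.568  -0.4148  0.034 ]
 [ 0.5713 -0.3798  0.034 ]]
[ 0.54190406 -0.3949789   0.034     ] -6.197907771509706 -3.350505439531649 (array([ -4.1, -15.5, 170.1]), 'turn -0.6', 'curyaw -5.3')
```

Emit:
play_rows:
  commands:
    - [-4,-15,20,0,0,0]
    - [0,0,40,0,0,0]
    - [0,0,40,0,0,0]
    - [0,0,30,0,0,0]
    - [0,0,20,0,0,0]

```text
time: 22.02
tool_pos: [0.5432, -0.3949, 0.0428]
tool_rot: [-0.001, 0.046, 0.999, 0.0]
contact_force: [0.5, -0.8, 0.3]
gripper_width: 0.704
grasp_force: 0.0
```

Emit:
play_rows:
  commands:
    - [0,0,12,0,0,0]
    - [0,0,6,0,0,0]
    - [0,0,0,0,0,0]
    - [0,0,0,0,0,0]

```text
time: 22.35
tool_pos: [0.5447, -0.3966, 0.0288]
tool_rot: [0.001, 0.046, 0.999, -0.001]
contact_force: [-0.5, -0.9, -0.1]
gripper_width: 0.701
grasp_force: 0.0
```

Emit:
play_rows:
  commands:
    - [0,0,0,0,0,0]
    - [0,0,0,0,0,0]
    - [0,0,0,0,0,0]
    - [0,0,0,0,0,0]
    - [0,0,0,0,0,0]
  hand: 0

```text
time: 22.77
tool_pos: [0.5449, -0.397, 0.0292]
tool_rot: [0.002, 0.046, 0.999, -0.001]
contact_force: [1.4, 1.2, 6.2]
gripper_width: 0.404
grasp_force: 63.1
```

Emit:
play_rows:
  commands:
    - [0,0,-20,0,0,0]
    - [0,0,-40,0,0,0]
    - [0,0,-40,0,0,0]
    - [0,0,-40,0,0,0]
    - [0,0,-40,0,0,0]

```text
time: 23.18
tool_pos: [0.5428, -0.3953, 0.208]
tool_rot: [-0.0, 0.046, 0.999, 0.0]
contact_force: [1.1, -0.5, -0.9]
gripper_width: 0.409
grasp_force: 62.2
```

Emit:
play_rows:
  commands:
    - [0,0,-40,0,0,-5.9]
    - [0,0,-15,0,0,-5.9]
    - [0,0,0,0,0,0]
    - [0,0,0,0,0,0]

```text
time: 23.52
tool_pos: [0.5434, -0.3959, 0.2621]
tool_rot: [0.001, -0.055, 0.998, -0.001]
contact_force: [-0.3, 0.1, -2.6]
gripper_width: 0.403
grasp_force: 62.2
```

Run:
```python
from h import *
s=manip.state();print(s['tool_pos'],s['gripper_width'],togo(s,case(0,-38,120),6.5))
```

```text
[ 0.54341569 -0.3958651   0.26211064] 0.40331148790575355 (array([-28.5, 466. , 141.6]), 'turn -0.2', 'curyaw 6.3')
```

Emit:
play_rows:
  commands:
    - [-2,33.3,0,0,0,0]
    - [-2,33.3,0,0,0,0]
    - [-2,33.3,0,0,0,0]
    - [-2,33.3,0,0,0,0]
    - [-2,33.3,0,0,0,0]

```text
time: 23.93
tool_pos: [0.5326, -0.2269, 0.2568]
tool_rot: [-0.003, -0.055, 0.998, 0.002]
contact_force: [0.9, 1.2, -1.8]
gripper_width: 0.407
grasp_force: 62.2
```

Emit:
play_rows:
  commands:
    - [-2,33.3,0,0,0,0]
    - [-2,33.3,0,0,0,0]
    - [-2,33.3,0,0,0,0]
    - [-2,33.3,0,0,0,0]
    - [-2,33.3,0,0,0,0]

```text
time: 24.35
tool_pos: [0.5236, -0.0607, 0.2571]
tool_rot: [-0.003, -0.055, 0.998, 0.001]
contact_force: [0.6, 0.5, -1.6]
gripper_width: 0.409
grasp_force: 62.2
```

Emit:
play_rows:
  commands:
    - [-2,33.3,0,0,0,0]
    - [-2,33.3,0,0,0,0]
    - [-2,33.3,0,0,0,0]
    - [-2,33.3,0,0,0,0]
    - [0,0,0,0,0,0]

```text
time: 24.77
tool_pos: [0.5162, 0.0753, 0.2573]
tool_rot: [-0.003, -0.058, 0.998, 0.002]
contact_force: [0.1, -0.4, -1.0]
gripper_width: 0.403
grasp_force: 62.2
```

Emit:
play_rows:
  commands:
    - [0,0,30,0,0,0]
    - [0,0,30,0,0,0]
    - [0,0,30,0,0,0]
    - [0,0,0,0,0,0]
    - [0,0,0,0,0,0]

```text
time: 25.18
tool_pos: [0.5157, 0.0703, 0.1671]
tool_rot: [-0.005, -0.056, 0.998, 0.0]
contact_force: [-0.3, -0.3, -1.7]
gripper_width: 0.404
grasp_force: 62.1
```

Run:
```python
from h import *
s=manip.state();print(s['tool_pos'],s['gripper_width'],togo(s,case(0,-38,35),6.5))
```

```text
[0.5156954  0.0702509  0.16706895] 0.4043668098218833 (array([ -6.1,  -0.7, 132. ]), 'turn -0.1', 'curyaw 6.4')
```

Emit:
play_rows:
  commands:
    - [-4,0,30,0,0,0]
    - [0,0,30,0,0,0]
    - [0,0,30,0,0,0]
    - [0,0,20,0,0,0]
    - [0,0,10,0,0,0]

```text
time: 25.6
tool_pos: [0.5217, 0.0707, 0.0498]
tool_rot: [-0.001, -0.056, 0.998, 0.0]
contact_force: [-0.4, -0.4, -1.3]
gripper_width: 0.407
grasp_force: 62.2
```

Emit:
play_rows:
  commands:
    - [0,0,4,0,0,0]
    - [0,0,0,0,0,0]
    - [0,0,0,0,0,0]

```text
time: 25.85
tool_pos: [0.5242, 0.071, 0.0495]
tool_rot: [0.002, -0.056, 0.998, -0.0]
contact_force: [-0.3, -0.3, -1.8]
gripper_width: 0.405
grasp_force: 62.2
```

Emit:
play_rows:
  commands:
    - [3,0,6,0,0,0]
    - [0,0,4,0,0,0]
    - [0,0,0,0,0,0]
    - [0,0,0,0,0,0]

```text
time: 26.18
tool_pos: [0.5194, 0.0708, 0.0375]
tool_rot: [-0.0, -0.057, 0.998, -0.0]
contact_force: [0.2, 0.5, -0.7]
gripper_width: 0.406
grasp_force: 62.2
```

Emit:
play_rows:
  commands:
    - [0,0,3,0,0,0]
    - [0,0,1.5,0,0,0]
    - [0,0,0,0,0,0]

```text
time: 26.43
tool_pos: [0.5201, 0.0708, 0.0342]
tool_rot: [0.0, -0.057, 0.998, -0.0]
contact_force: [-3.8, -0.0, 6.7]
gripper_width: 0.407
grasp_force: 63.1
```

Contact: the valve is on the floor. I'll release, retreat and look before swinging the tray back.

Emit:
play_rows:
  commands:
    - [0,0,0,0,0,0]
    - [0,0,0,0,0,0]
    - [0,0,0,0,0,0]
    - [0,0,0,0,0,0]
    - [0,0,-15,0,0,0]
  hand: 52

```text
time: 26.85
tool_pos: [0.517, 0.0707, 0.0451]
tool_rot: [-0.003, -0.056, 0.998, 0.0]
contact_force: [-0.1, 0.0, 0.3]
gripper_width: 0.612
grasp_force: 0.0
```

Emit:
play_rows:
  commands:
    - [0,0,-40,0,0,0]
    - [0,0,-40,0,0,0]
    - [0,0,-40,0,0,0]
    - [0,0,-40,0,0,0]
    - [0,0,-40,0,0,0]

```text
time: 27.27
tool_pos: [0.5191, 0.0708, 0.2498]
tool_rot: [0.0, -0.057, 0.998, 0.0]
contact_force: [1.3, 0.2, -0.4]
gripper_width: 0.608
grasp_force: 0.0
```

Run:
```python
from h import *
f=grab('wrist');s=f['s'];print(s['time'],s['tool_pos'],togo(s,(.5484,-.1437,.25),6.5));keep(f,'w9')
g=grab('scene');keep(g,'scene3')
im=np.zeros((384,800,3),np.uint8);im[:,:512]=f['image'][...,::-1];im[:270,515:795]=cv2.resize(g['image'][70:330,90:360],(280,270))[...,::-1]
cv2.imwrite('pics/m9.png',im)
```

```text
27.2667 [0.51913278 0.07076612 0.24978561] (array([-4.900e+00, -2.164e+02, -2.000e-01]), 'turn -0.0', 'curyaw 6.5')
```

View pics/m9.png

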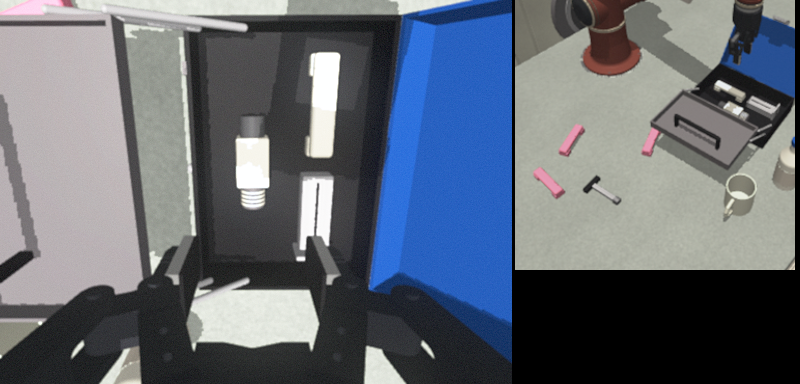

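The compartment holds the valve (252,165), handle (322,105) and chute (316,215), all inside the walls. On the counter the scene inset shows only pink decoys, the key, the mug and the bottle. Next I'll grip the tray handle and bring the tray back. First, a mask check of the early wrist view in case something is hidden behind the lid.

Run:
```python
from h import *
f=load('wrist');print(f['image'].reshape(-1,3).mean(0))
for z in[0]:print(ray(f,[(0,0),(511,0),(0,250),(511,250)],0).round(2).tolist())
hsv=cv2.cvtColor(f['image'],cv2.COLOR_RGB2HSV);m=((hsv[...,1]<25)&(hsv[...,2]>215)).astype(np.uint8)
n,l,st,c=cv2.connectedComponentsWithStats(m);print([st[i].tolist() for i in range(1,n) if st[i,4]>40])
med=cv2.absdiff(f['image'],cv2.medianBlur(f['image'],51)).sum(2)[:250];print((med>80).sum())
w=load('w9');S=lambda F,X:proj(F,[X]).round(0).tolist()
for n in('scene','side'):
  g=load(n);print(n,S(g,(.5,.4,.02)),S(g,(.35,.4,.02)),S(g,(.65,.45,.02)),S(g,(.5,.55,.02)))
```

```text
[82.29153442 84.497111   79.40626017]
[[-0.09, 0.39, 0.0], [0.03, 0.91, 0.0], [0.18, 0.25, 0.0], [0.33, 0.91, 0.0]]
[]
2645
scene [[349.0, 128.0]] [[317.0, 111.0]] [[390.0, 139.0]] [[370.0, 110.0]]
side [[190.0, 111.0]] [[156.0, 123.0]] [[216.0, 94.0]] [[175.0, 93.0]]
```

Emit:
play_rows:
  commands:
    - [0,-36,0,0,0,0]
    - [0,-36,0,0,0,0]
    - [0,-36,0,0,0,0]
    - [0,-36,0,0,0,0]
    - [-1,-36,0,0,0,0]
  hand: 50

```text
time: 27.78
tool_pos: [0.5406, -0.1095, 0.2473]
tool_rot: [-0.0, -0.057, 0.998, 0.0]
contact_force: [0.5, -0.1, -0.8]
gripper_width: 0.586
grasp_force: 0.0
```

Emit:
play_rows:
  commands:
    - [0,-36,0,0,0,0]
    - [0,0,20,0,0,0]
    - [0,0,0,0,0,0]
    - [0,0,0,0,0,0]

```text
time: 28.12
tool_pos: [0.5438, -0.1434, 0.2258]
tool_rot: [-0.002, -0.056, 0.998, 0.001]
contact_force: [-0.4, -0.3, -0.2]
gripper_width: 0.586
grasp_force: 0.0
```

Run:
```python
from h import *
f=grab('wrist');s=f['s'];keep(f,'w10')
print(s['tool_pos'],togo(s,(.5475,-.1437,.150),6.5))
# predicted handle in case frame
print('pred',case(0,-36-217,152), proj(f,[case(-70,-253,156),case(70,-253,156)]))
im=cv2.resize(f['image'],None,fx=1.2,fy=1.2)[...,::-1]
cv2.imwrite('pics/m10.png',im)
```

```text
[ 0.54382826 -0.14343699  0.2258343 ] (array([-3.9, -0.9, 75.8]), 'turn -0.1', 'curyaw 6.4')
pred [ 0.54494041 -0.14337368  0.152     ] [[252.03350138 104.54391056]
 [252.49624915 299.28964207]]
```

View pics/m10.png

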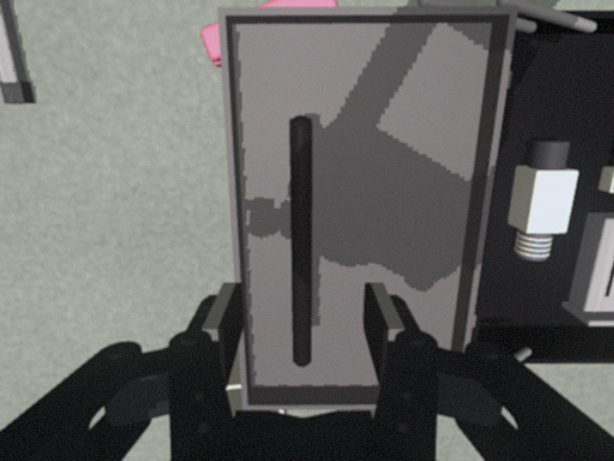

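The handle bar runs (301,120) to (303,362), centred between the jaws and matching the prediction.

Emit:
play_rows:
  commands:
    - [-2,0,30,0,0,0]
    - [0,0,25,0,0,0]
    - [0,0,15,0,0,0]
    - [0,0,5,0,0,0]
    - [0,0,0,0,0,0]

```text
time: 28.58
tool_pos: [0.5463, -0.1422, 0.152]
tool_rot: [-0.001, -0.057, 0.998, 0.001]
contact_force: [-0.1, -0.4, -0.6]
gripper_width: 0.584
grasp_force: 0.0
```

Emit:
play_rows:
  commands:
    - [0,0,0,0,0,0]
    - [0,0,0,0,0,0]
    - [0,0,0,0,0,0]
    - [0,0,0,0,0,0]
    - [0,0,0,0,0,0]
  hand: 0

```text
time: 29.0
tool_pos: [0.548, -0.1438, 0.1551]
tool_rot: [0.001, -0.057, 0.998, -0.001]
contact_force: [-0.4, 1.0, 5.8]
gripper_width: 0.12
grasp_force: 58.7
```

Gripped; reverse arc.

Emit:
play_rows:
  commands:
    - [0,6.6,-7.8,0,0,0]
    - [0,6.6,-7.8,0,0,0]
    - [0,9.2,-7.6,0,0,0]
    - [0,9.2,-7.6,0,0,0]

```text
time: 29.33
tool_pos: [0.5444, -0.1139, 0.185]
tool_rot: [0.002, -0.056, 0.998, -0.002]
contact_force: [2.8, -4.3, -1.7]
gripper_width: 0.112
grasp_force: 58.7
```

Emit:
play_rows:
  commands:
    - [0,10.6,-5.6,0,0,0]
    - [0,10.6,-5.6,0,0,0]
    - [0,11.5,-3.4,0,0,0]
    - [0,11.5,-3.4,0,0,0]

```text
time: 29.67
tool_pos: [0.5393, -0.0697, 0.2039]
tool_rot: [0.002, -0.056, 0.998, -0.002]
contact_force: [1.8, -4.7, 0.6]
gripper_width: 0.116
grasp_force: 59.1
```

Emit:
play_rows:
  commands:
    - [0,12,-1,0,0,0]
    - [0,12,-1,0,0,0]
    - [0,11.9,1.3,0,0,0]
    - [0,11.9,1.3,0,0,0]

```text
time: 30.0
tool_pos: [0.5336, -0.0209, 0.2035]
tool_rot: [0.001, -0.056, 0.998, -0.001]
contact_force: [-0.1, -2.3, 3.3]
gripper_width: 0.111
grasp_force: 59.3
```

Emit:
play_rows:
  commands:
    - [0,11.4,3.6,0,0,0]
    - [0,11.4,3.6,0,0,0]
    - [0,10.5,5.8,0,0,0]
    - [0,10.5,5.8,0,0,0]

```text
time: 30.33
tool_pos: [0.5283, 0.0238, 0.1834]
tool_rot: [0.001, -0.057, 0.998, 0.0]
contact_force: [1.0, -0.4, 0.6]
gripper_width: 0.11
grasp_force: 59.1
```

Emit:
play_rows:
  commands:
    - [0,9.1,7.8,0,0,0]
    - [0,9.1,7.8,0,0,0]
    - [0,7.3,9.5,0,0,0]
    - [0,7.3,9.5,0,0,0]

```text
time: 30.67
tool_pos: [0.5245, 0.0566, 0.147]
tool_rot: [0.001, -0.057, 0.998, 0.0]
contact_force: [2.9, 0.3, 0.3]
gripper_width: 0.118
grasp_force: 59.2
```

Emit:
play_rows:
  commands:
    - [0,5.3,10.7,0,0,0]
    - [0,5.3,10.7,0,0,0]
    - [0,3.1,11.6,0,0,0]
    - [0,3.1,11.6,0,0,0]
    - [0,0,0,0,0,0]

```text
time: 31.08
tool_pos: [0.5229, 0.0715, 0.1051]
tool_rot: [-0.001, -0.057, 0.998, -0.001]
contact_force: [-6.7, -0.2, 16.3]
gripper_width: 0.112
grasp_force: 60.9
```

Emit:
play_rows:
  commands:
    - [0,0,0,0,0,0]
    - [0,0,0,0,0,0]
    - [0,0,0,0,0,0]
    - [0,0,-15,0,0,0]
    - [0,0,-30,0,0,0]
  hand: 45

```text
time: 31.5
tool_pos: [0.5184, 0.0716, 0.1426]
tool_rot: [-0.006, -0.056, 0.998, -0.0]
contact_force: [0.7, 0.0, -0.3]
gripper_width: 0.527
grasp_force: 0.0
```

Emit:
play_rows:
  commands:
    - [0,0,-40,0,0,0]
    - [0,0,-40,0,0,0]
    - [0,0,-20,0,0,0]
    - [0,0,0,0,0,0]

```text
time: 31.83
tool_pos: [0.525, 0.0716, 0.2542]
tool_rot: [0.005, -0.056, 0.998, -0.001]
contact_force: [1.2, -0.2, 0.9]
gripper_width: 0.535
grasp_force: 0.0
```

Run:
```python
from h import *
f=grab('wrist');s=f['s'];keep(f,'w11')
print(s['tool_pos'],togo(s,(.46,-.405,.2),6.5))
# tray down check: pixels of handle
print(proj(f,[case(-70,-36,106),case(70,-36,106)]))
g=cv2.cvtColor(f['image'],cv2.COLOR_RGB2GRAY);c=proj(f,[case(0,-36,106)])[0].astype(int);print(g[c[1],c[0]-20:c[0]+20])
```

```text
[0.52503979 0.07164756 0.25416384] (array([ 118.7, -466.2,   53.9]), 'turn -0.1', 'curyaw 6.4')
[[253.9856912   92.33742631]
 [254.04826571 242.02416344]]
[133 134 135 133 135 135 134 134 131 135 130 129 104  52  18  24  18  28
  28  38  36  30  33  31  31  58  83  88  85  88  83  84  88  84  84  81
  89  86  90  88]
```

Emit:
play_rows:
  commands:
    - [7.9,-31,0,0,0,0]
    - [7.9,-31,0,0,0,0]
    - [7.9,-31,0,0,0,0]
    - [7.9,-31,0,0,0,0]
    - [7.9,-31,0,0,0,0]

```text
time: 32.3
tool_pos: [0.4989, -0.0875, 0.2448]
tool_rot: [-0.002, -0.057, 0.998, 0.001]
contact_force: [0.2, 0.0, 0.7]
gripper_width: 0.523
grasp_force: 0.0
```

Emit:
play_rows:
  commands:
    - [7.9,-31,0,0,0,0]
    - [7.9,-31,0,0,0,0]
    - [7.9,-31,0,0,0,0]
    - [7.9,-31,0,0,0,0]
    - [7.9,-31,0,0,0,0]

```text
time: 32.72
tool_pos: [0.4771, -0.2459, 0.2447]
tool_rot: [-0.002, -0.056, 0.998, 0.001]
contact_force: [0.1, -0.4, 0.3]
gripper_width: 0.532
grasp_force: 0.0
```

Emit:
play_rows:
  commands:
    - [7.9,-31,10,0,0,0]
    - [7.9,-31,15,0,0,0]
    - [7.9,-31,15,0,0,0]
    - [7.9,-31,15,0,0,0]
    - [7.9,-31,0,0,0,0]

```text
time: 33.13
tool_pos: [0.4539, -0.4023, 0.1854]
tool_rot: [-0.004, -0.056, 0.998, 0.004]
contact_force: [-0.4, -0.3, -0.9]
gripper_width: 0.526
grasp_force: 0.0
```

Emit:
play_rows:
  commands:
    - [0,0,0,0,0,0]
    - [0,0,0,0,0,0]
    - [0,0,0,0,0,0]

```text
time: 33.38
tool_pos: [0.4564, -0.4024, 0.1909]
tool_rot: [-0.001, -0.056, 0.998, 0.002]
contact_force: [-0.0, 0.3, 0.3]
gripper_width: 0.528
grasp_force: 0.0
```

Run:
```python
from h import *
f=grab('wrist');s=f['s'];keep(f,'w12')
print(s['tool_pos'],togo(s,(.443,-.405,.02),6.5))
im=f['image'];g=cv2.cvtColor(im,cv2.COLOR_RGB2GRAY);hsv=cv2.cvtColor(im,cv2.COLOR_RGB2HSV)
print(proj(f,[(.39,-.412,.012),(.489,-.40,.012)]))
bg=cv2.GaussianBlur(im,(5,5),0).astype(int)
# steel shank: greyish slightly pink/bright vs green-grey counter
rg=bg[...,0]-bg[...,1]
m=((rg>-2)&(g>100)&(hsv[...,1]<60)).astype(np.uint8);m[260:]=0
n,l,st,c=cv2.connectedComponentsWithStats(m)
for i in range(1,n):
    if st[i,4]>150: print('shank?',st[i].tolist(),c[i].round(1),cv2.minAreaRect(np.argwhere(l==i)[:,::-1].astype(np.float32)))
m=(g<45).astype(np.uint8);m[220:]=0
n,l,st,c=cv2.connectedComponentsWithStats(m)
for i in range(1,n):
    if st[i,4]>150: print('dark',st[i].tolist(),c[i].round(1),cv2.minAreaRect(np.argwhere(l==i)[:,::-1].astype(np.float32)))
save(f,'w12',k=1.2)
```

```text
[ 0.45635924 -0.40235718  0.19093231] (array([ 13.2,  -1.7, 171. ]), 'turn -0.0', 'curyaw 6.5')
[[249.53908638 102.75321554]
 [250.66597567 202.03205414]]
shank? [241, 109, 16, 49, 596] [248.5 131. ] ((248.5, 133.0), (48.0, 15.0), 90.0)
shank? [413, 149, 99, 28, 252] [459.1 163.8] ((462.4608459472656, 162.94015502929688), (22.948917388916016, 98.38484954833984), 87.0492172241211)
shank? [244, 171, 14, 30, 253] [250.6 185. ] ((250.5, 185.5), (29.0, 13.0), 90.0)
dark [218, 91, 62, 18, 967] [248.9  99.9] ((248.52676391601562, 99.91097259521484), (16.610464096069336, 61.26762390136719), 88.31531524658203)
```

View pics/w12.png

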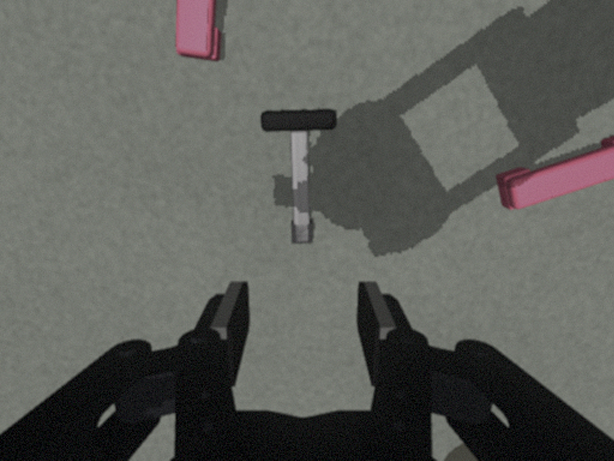

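The key is clean and alone now: cross-bar at (298,120), shank down to (302,240), aligned with the tool.

Emit:
play_rows:
  commands:
    - [14,-1.2,30,0,0,0]
    - [13,-1.2,40,0,0,0]
    - [0,0,40,0,0,0]
    - [0,0,25,0,0,0]
    - [0,0,15,0,0,0]
  hand: 40

```text
time: 33.85
tool_pos: [0.429, -0.405, 0.0391]
tool_rot: [-0.002, -0.057, 0.998, 0.003]
contact_force: [-1.2, -0.2, -0.0]
gripper_width: 0.469
grasp_force: 0.0
```

Emit:
play_rows:
  commands:
    - [0,0,12,0,0,0]
    - [0,0,8,0,0,0]
    - [0,0,0,0,0,0]
    - [0,0,0,0,0,0]

```text
time: 34.18
tool_pos: [0.4313, -0.4087, 0.0243]
tool_rot: [0.0, -0.057, 0.998, -0.0]
contact_force: [0.2, -0.2, -0.1]
gripper_width: 0.467
grasp_force: 0.0
```

Emit:
play_rows:
  commands:
    - [0,0,5,0,0,0]
    - [0,0,0,0,0,0]
    - [0,0,0,0,0,0]

```text
time: 34.43
tool_pos: [0.4311, -0.4091, 0.0193]
tool_rot: [0.0, -0.057, 0.998, -0.001]
contact_force: [-0.2, -0.3, -0.5]
gripper_width: 0.47
grasp_force: 0.0
```

Emit:
play_rows:
  commands:
    - [0,0,0,0,0,0]
    - [0,0,0,0,0,0]
    - [0,0,0,0,0,0]
    - [0,0,0,0,0,0]
    - [0,0,0,0,0,0]
  hand: 0

```text
time: 34.85
tool_pos: [0.4311, -0.4092, 0.0193]
tool_rot: [0.0, -0.056, 0.998, -0.0]
contact_force: [-0.2, 0.6, 5.1]
gripper_width: 0.138
grasp_force: 61.7
```

Emit:
play_rows:
  commands:
    - [0,0,-15,0,0,0]
    - [0,0,-40,0,0,0]
    - [0,0,-40,0,0,0]
    - [0,0,-40,0,0,0]
    - [0,0,-40,0,0,0]

```text
time: 35.27
tool_pos: [0.4301, -0.408, 0.1943]
tool_rot: [-0.001, -0.056, 0.998, 0.001]
contact_force: [0.5, -0.1, -0.6]
gripper_width: 0.142
grasp_force: 61.1
```

Emit:
play_rows:
  commands:
    - [0,0,-40,0,0,0]
    - [0,0,0,0,0,0]
    - [0,0,0,0,0,0]
    - [0,0,0,0,0,0]

```text
time: 35.6
tool_pos: [0.4303, -0.4082, 0.2323]
tool_rot: [-0.001, -0.056, 0.998, 0.001]
contact_force: [0.2, -0.1, -2.1]
gripper_width: 0.139
grasp_force: 61.1
```

Run:
```python
from h import *
s=manip.state();print(s['tool_pos'],s['gripper_width'],togo(s,case(0,30,200),6.5))
```

```text
[ 0.43029192 -0.40822722  0.23229088] 0.13875472455414842 (array([-143.7,  533.2,   32.9]), 'turn -0.0', 'curyaw 6.5')
```

Emit:
play_rows:
  commands:
    - [-9,33.3,0,0,0,0]
    - [-9,33.3,0,0,0,0]
    - [-9,33.3,0,0,0,0]
    - [-9,33.3,0,0,0,0]
    - [-9,33.3,0,0,0,0]

```text
time: 36.02
tool_pos: [0.4552, -0.2358, 0.2297]
tool_rot: [-0.002, -0.056, 0.998, 0.002]
contact_force: [-0.1, 0.0, -1.4]
gripper_width: 0.136
grasp_force: 61.1
```

Emit:
play_rows:
  commands:
    - [-9,33.3,0,0,0,0]
    - [-9,33.3,0,0,0,0]
    - [-9,33.3,0,0,0,0]
    - [-9,33.3,0,0,0,0]
    - [-9,33.3,0,0,0,0]

```text
time: 36.43
tool_pos: [0.481, -0.0656, 0.23]
tool_rot: [-0.003, -0.056, 0.998, 0.001]
contact_force: [1.2, 0.7, -0.1]
gripper_width: 0.143
grasp_force: 61.1
```

Emit:
play_rows:
  commands:
    - [-9,33.3,0,0,0,0]
    - [-9,33.3,0,0,0,0]
    - [-9,33.3,0,0,0,0]
    - [-9,33.3,0,0,0,0]
    - [-9,33.3,0,0,0,0]

```text
time: 36.85
tool_pos: [0.5068, 0.1045, 0.2299]
tool_rot: [-0.003, -0.057, 0.998, -0.0]
contact_force: [-0.1, -0.4, -1.2]
gripper_width: 0.138
grasp_force: 61.1
```

Emit:
play_rows:
  commands:
    - [-9,33.3,20,0,0,0]
    - [0,0,40,0,0,0]
    - [0,0,40,0,0,0]
    - [0,0,0,0,0,0]
    - [0,0,0,0,0,0]

```text
time: 37.27
tool_pos: [0.5098, 0.1365, 0.1284]
tool_rot: [-0.006, -0.057, 0.998, -0.0]
contact_force: [0.2, 0.6, -0.8]
gripper_width: 0.144
grasp_force: 61.1
```

Run:
```python
from h import *
s=manip.state();print(s['tool_pos'],s['gripper_width'],togo(s,case(0,30,80),6.5))
```

```text
[0.50983012 0.13653677 0.12838991] 0.14367509859860822 (array([-3.7,  0.9, 48.4]), 'turn -0.0', 'curyaw 6.5')
```

Emit:
play_rows:
  commands:
    - [0,0,20,0,0,0]
    - [0,0,15,0,0,0]
    - [0,0,6,0,0,0]
    - [0,0,0,0,0,0]
    - [0,0,0,0,0,0]

```text
time: 37.68
tool_pos: [0.5147, 0.1367, 0.0942]
tool_rot: [0.001, -0.056, 0.998, 0.0]
contact_force: [-0.1, 1.1, -1.3]
gripper_width: 0.139
grasp_force: 61.1
```

Emit:
play_rows:
  commands:
    - [0,0,3,0,0,0]
    - [0,0,0,0,0,0]
    - [0,0,0,0,0,0]

```text
time: 37.93
tool_pos: [0.5142, 0.137, 0.0905]
tool_rot: [0.001, -0.056, 0.998, 0.0]
contact_force: [0.3, -0.8, -0.6]
gripper_width: 0.137
grasp_force: 61.1
```

Emit:
play_rows:
  commands:
    - [0,0,5,0,0,0]
    - [0,0,3,0,0,0]
    - [0,0,0,0,0,0]
    - [0,0,0,0,0,0]

```text
time: 38.27
tool_pos: [0.5133, 0.1369, 0.081]
tool_rot: [-0.001, -0.057, 0.998, -0.0]
contact_force: [0.3, 0.1, -1.6]
gripper_width: 0.145
grasp_force: 61.1
```

Emit:
play_rows:
  commands:
    - [0,0,2,0,0,0]
    - [0,0,0,0,0,0]
    - [0,0,0,0,0,0]

```text
time: 38.52
tool_pos: [0.5137, 0.137, 0.0795]
tool_rot: [-0.0, -0.057, 0.998, -0.0]
contact_force: [-0.2, -0.9, -1.2]
gripper_width: 0.142
grasp_force: 61.1
```

Key at floor height. I'll release it and retreat high, then verify it.

Emit:
play_rows:
  commands:
    - [0,0,0,0,0,0]
    - [0,0,0,0,0,0]
    - [0,0,0,0,0,0]
    - [0,0,-12,0,0,0]
    - [0,0,-30,0,0,0]
  hand: 35

```text
time: 38.93
tool_pos: [0.5104, 0.1365, 0.1181]
tool_rot: [-0.005, -0.056, 0.998, -0.0]
contact_force: [-0.4, 0.4, 0.1]
gripper_width: 0.409
grasp_force: 0.0
```

Emit:
play_rows:
  commands:
    - [0,0,-40,0,0,0]
    - [0,0,-40,0,0,0]
    - [0,0,-40,0,0,0]
    - [0,0,-40,0,0,0]
    - [0,0,-40,0,0,0]
  hand: 0

```text
time: 39.35
tool_pos: [0.5132, 0.1369, 0.325]
tool_rot: [0.001, -0.057, 0.998, 0.0]
contact_force: [0.5, -0.3, 0.8]
gripper_width: 0.001
grasp_force: 0.0
```

Emit:
play_rows:
  commands:
    - [0,0,0,0,0,0]
    - [0,0,0,0,0,0]
    - [0,0,0,0,0,0]

```text
time: 39.6
tool_pos: [0.5136, 0.1369, 0.3221]
tool_rot: [0.0, -0.056, 0.998, 0.0]
contact_force: [0.3, -0.6, 0.3]
gripper_width: -0.0
grasp_force: 0.0
```

Run:
```python
from h import *
f=grab('wrist');s=f['s'];keep(f,'w13');g=grab('side')
print(s['time'],s['tool_pos'],togo(s,case(-60,325,325),6.5))
im=np.zeros((384,800,3),np.uint8);im[:,:512]=f['image'][...,::-1];im[:200,515:795]=cv2.resize(g['image'][60:203,140:340],(280,200))[...,::-1]
cv2.imwrite('pics/m13.png',im)
```

```text
39.6 [0.51355989 0.13691475 0.32211466] (array([ 60.7, 295.9,  -2.9]), 'turn -0.0', 'curyaw 6.5')
```

View pics/m13.png

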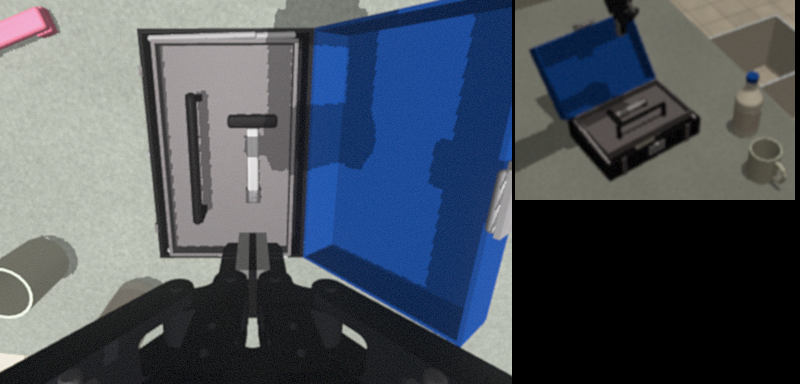

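The key lies flat in the tray at (252,160), on the handle's +y side. The lid is still back and the bystanders are untouched. Now I'll go behind the lid with the fingers closed.

Emit:
play_rows:
  commands:
    - [6.7,32.9,0,0,0,0]
    - [6.7,32.9,0,0,0,0]
    - [6.7,32.9,0,0,0,0]
    - [6.7,32.9,0,0,0,0]
    - [6.7,32.9,0,0,0,0]

```text
time: 40.12
tool_pos: [0.4605, 0.2976, 0.3192]
tool_rot: [-0.002, -0.056, 0.998, -0.001]
contact_force: [0.9, 0.3, -0.2]
gripper_width: -0.002
grasp_force: 0.0
```

Emit:
play_rows:
  commands:
    - [6.7,32.9,0,0,0,0]
    - [6.7,32.9,0,0,0,0]
    - [6.7,32.9,0,0,0,0]
    - [6.7,32.9,0,0,0,0]
    - [0,0,0,0,0,0]

```text
time: 40.53
tool_pos: [0.4174, 0.4281, 0.3187]
tool_rot: [-0.002, -0.059, 0.998, -0.0]
contact_force: [-0.0, -0.5, 0.4]
gripper_width: 0.001
grasp_force: 0.0
```

Emit:
play_rows:
  commands:
    - [0,0,40,0,0,0]
    - [0,0,40,0,0,0]
    - [0,0,40,0,0,0]
    - [0,0,36,0,0,0]
    - [0,0,0,0,0,0]

```text
time: 40.95
tool_pos: [0.4151, 0.4197, 0.1539]
tool_rot: [-0.008, -0.056, 0.998, -0.006]
contact_force: [-1.8, -0.8, -2.1]
gripper_width: -0.002
grasp_force: 0.0
```

Emit:
play_rows:
  commands:
    - [0,0,0,0,0,0]
    - [0,0,0,0,0,0]
    - [0,0,0,0,0,0]

```text
time: 41.2
tool_pos: [0.422, 0.4254, 0.1691]
tool_rot: [0.002, -0.056, 0.998, 0.002]
contact_force: [-0.2, 1.0, 0.5]
gripper_width: 0.002
grasp_force: 0.0
```

```bash
cat > cs.py <<'E'
from h import *
s=manip.state();print('case',(CR.T@(s['tool_pos']-CC)*1000).round(1),s['tool_rot'].round(3),s['contact_force'].round(1),s['joint_pos'].round(2),'t',s['time'])
E
python3 cs.py
```

```text
case [-57.8 326.  169.1] [ 0.002 -0.056  0.998  0.002] [-0.2  1.   0.5] [ 0.67  0.05  1.75 -0.    1.34 -1.02] t 41.2
```

Emit:
play_rows:
  commands:
    - [0,-12,1,0,0,0]
    - [0,-12,1,0,0,0]
    - [0,-8,1,0,0,0]
    - [0,-4,0,0,0,0]
    - [0,0,0,0,0,0]

```text
time: 41.62
tool_pos: [0.4247, 0.3873, 0.1628]
tool_rot: [0.0, -0.056, 0.998, 0.0]
contact_force: [0.7, 0.5, 0.4]
gripper_width: 0.001
grasp_force: 0.0
```

Emit:
play_rows:
  commands:
    - [0,-8,-8.5,0,0,0]
    - [0,-8,-8.5,0,0,0]
    - [0,-8,-8.5,0,0,0]
    - [0,-8,-8.5,0,0,0]
    - [0,-7.2,-8.7,0,0,0]

```text
time: 42.03
tool_pos: [0.4288, 0.3492, 0.2062]
tool_rot: [0.0, -0.057, 0.998, 0.0]
contact_force: [-0.7, 3.2, -3.3]
gripper_width: 0.001
grasp_force: 1.8
```

```bash
python3 cs.py
```

```text
case [-59.6 249.5 206.2] [ 0.    -0.057  0.998  0.   ] [-0.7  3.2 -3.3] [ 0.55 -0.09  1.82  0.    1.41 -1.14] t 42.0333
```

Emit:
play_rows:
  commands:
    - [0,-10.8,-6.8,0,0,0]
    - [0,-10.8,-6.8,0,0,0]
    - [0,-10.8,-6.8,0,0,0]
    - [0,-10.8,-6.8,0,0,0]

```text
time: 42.37
tool_pos: [0.4339, 0.307, 0.2351]
tool_rot: [0.001, -0.057, 0.998, 0.002]
contact_force: [-1.2, 4.5, -1.4]
gripper_width: -0.001
grasp_force: 2.2
```

Emit:
play_rows:
  commands:
    - [0,-11,-4.5,0,0,0]
    - [0,-11,-4.5,0,0,0]
    - [0,-12,-4.5,0,0,0]
    - [0,-12,-3.8,0,0,0]
    - [0,0,0,0,0,0]

```text
time: 42.78
tool_pos: [0.44, 0.2594, 0.2524]
tool_rot: [0.002, -0.056, 0.998, -0.0]
contact_force: [0.4, -0.1, 0.1]
gripper_width: 0.0
grasp_force: 0.0
```

```bash
python3 cs.py
```

```text
case [-58.7 159.  252.4] [ 0.002 -0.056  0.998 -0.   ] [ 0.4 -0.1  0.1] [ 0.39 -0.23  1.87 -0.    1.5  -1.29] t 42.7833
```

Emit:
play_rows:
  commands:
    - [0,-11.4,-1.5,0,0,0]
    - [0,-11.4,-1.5,0,0,0]
    - [0,-11.4,-1.5,0,0,0]
    - [0,-11.4,-1.5,0,0,0]

```text
time: 43.12
tool_pos: [0.4448, 0.2156, 0.2571]
tool_rot: [0.002, -0.057, 0.998, 0.001]
contact_force: [2.9, 4.1, -0.7]
gripper_width: 0.001
grasp_force: 1.8
```

```bash
python3 cs.py
```

```text
case [-58.9 115.  257.1] [ 0.002 -0.057  0.998  0.001] [ 2.9  4.1 -0.7] [ 0.3  -0.28  1.9   0.    1.52 -1.38] t 43.1167
```

In contact and on plan. I'll continue over the top and down.

Emit:
play_rows:
  commands:
    - [0,-11.3,1.3,0,0,0]
    - [0,-11.3,1.3,0,0,0]
    - [0,-11.3,1.3,0,0,0]
    - [0,-11.3,1.3,0,0,0]

```text
time: 43.45
tool_pos: [0.4499, 0.1698, 0.2511]
tool_rot: [0.001, -0.056, 0.998, 0.0]
contact_force: [2.3, 4.3, 0.8]
gripper_width: 0.005
grasp_force: 1.6
```

Emit:
play_rows:
  commands:
    - [0,-10.7,4.1,0,0,0]
    - [0,-10.7,4.1,0,0,0]
    - [0,-10.7,4.1,0,0,0]
    - [0,-10.7,4.1,0,0,0]

```text
time: 43.78
tool_pos: [0.4544, 0.1269, 0.2343]
tool_rot: [0.001, -0.056, 0.998, -0.0]
contact_force: [2.6, 2.5, 1.8]
gripper_width: 0.002
grasp_force: 1.6
```

```bash
python3 cs.py
```

```text
case [-59.3  25.8 234.3] [ 0.001 -0.056  0.998 -0.   ] [2.6 2.5 1.8] [ 0.11 -0.32  1.97 -0.    1.49 -1.57] t 43.7833
```

Emit:
play_rows:
  commands:
    - [0,-9.5,6.7,0,0,0]
    - [0,-9.5,6.7,0,0,0]
    - [0,-9.5,6.7,0,0,0]
    - [0,-9.5,6.7,0,0,0]

```text
time: 44.12
tool_pos: [0.4585, 0.0891, 0.2069]
tool_rot: [0.0, -0.056, 0.998, -0.0]
contact_force: [2.2, 2.7, 1.9]
gripper_width: 0.001
grasp_force: 1.3
```

Emit:
play_rows:
  commands:
    - [0,-7.5,8.8,0,0,0]
    - [0,-7.5,8.8,0,0,0]
    - [0,-7.5,8.8,0,0,0]
    - [0,-7.5,8.8,0,0,0]

```text
time: 44.45
tool_pos: [0.4615, 0.06, 0.1709]
tool_rot: [-0.0, -0.056, 0.998, 0.0]
contact_force: [1.2, 2.5, 1.7]
gripper_width: -0.003
grasp_force: 1.1
```

```bash
python3 cs.py
```

```text
case [-59.9 -41.5 170.9] [-0.    -0.056  0.998  0.   ] [1.2 2.5 1.7] [-0.03 -0.29  2.05  0.    1.38 -1.71] t 44.45
```

Emit:
play_rows:
  commands:
    - [0,-4,6,0,0,0]
    - [0,-4,6,0,0,0]
    - [0,-4,6,0,0,0]
    - [0,-3,5,0,0,0]
    - [0,0,0,0,0,0]

```text
time: 44.87
tool_pos: [0.4622, 0.0454, 0.1472]
tool_rot: [-0.002, -0.056, 0.998, -0.0]
contact_force: [0.0, 0.0, 0.7]
gripper_width: -0.002
grasp_force: 0.0
```

```bash
python3 cs.py
```

```text
case [-60.8 -56.1 147.2] [-0.002 -0.056  0.998 -0.   ] [0.  0.  0.7] [-0.06 -0.26  2.07 -0.    1.34 -1.75] t 44.8667
```

Emit:
play_rows:
  commands:
    - [0,0,-20,0,0,0]
    - [-30,-11,0,0,0,0]
    - [-30,-11,0,0,0,0]
    - [0,0,0,0,0,0]
    - [0,0,0,0,0,0]

```text
time: 45.28
tool_pos: [0.5258, 0.0305, 0.1685]
tool_rot: [-0.001, -0.056, 0.998, 0.0]
contact_force: [-0.3, -0.7, -0.7]
gripper_width: -0.003
grasp_force: 0.0
```

Emit:
play_rows:
  commands:
    - [0,0,8,0,0,0]
    - [0,0,6,0,0,0]
    - [0,0,4,0,0,0]
    - [0,0,0,0,0,0]
    - [0,0,0,0,0,0]

```text
time: 45.7
tool_pos: [0.5246, 0.0309, 0.1505]
tool_rot: [-0.001, -0.057, 0.998, 0.0]
contact_force: [-0.0, -0.4, 0.2]
gripper_width: -0.003
grasp_force: 0.0
```

Emit:
play_rows:
  commands:
    - [0,0,2,0,0,0]
    - [0,0,2,0,0,0]
    - [0,0,0,0,0,0]

```text
time: 45.95
tool_pos: [0.5257, 0.0305, 0.1476]
tool_rot: [0.0, -0.056, 0.998, -0.0]
contact_force: [0.1, -0.6, 0.6]
gripper_width: -0.006
grasp_force: 0.3
```

```bash
python3 cs.py
```

```text
case [  0.6 -78.  147.6] [ 0.    -0.056  0.998 -0.   ] [ 0.1 -0.6  0.6] [-0.08 -0.1   1.93 -0.    1.31 -1.77] t 45.95
```

Emit:
play_rows:
  commands:
    - [0,0,2,0,0,0]
    - [0,0,2,0,0,0]
    - [0,0,0,0,0,0]

```text
time: 46.2
tool_pos: [0.526, 0.0302, 0.1466]
tool_rot: [0.0, -0.057, 0.998, -0.001]
contact_force: [-7.9, -1.3, 15.7]
gripper_width: 0.001
grasp_force: 7.8
```

Emit:
play_rows:
  commands:
    - [0,0,2,0,0,0]
    - [0,0,2,0,0,0]
    - [0,0,0,0,0,0]

```text
time: 46.45
tool_pos: [0.5261, 0.0293, 0.1438]
tool_rot: [-0.0, -0.057, 0.998, -0.002]
contact_force: [-8.9, -5.6, 16.6]
gripper_width: -0.001
grasp_force: 8.4
```

Emit:
play_rows:
  commands:
    - [0,0,2,0,0,0]
    - [0,0,2,0,0,0]
    - [0,0,0,0,0,0]

```text
time: 46.7
tool_pos: [0.5264, 0.03, 0.1366]
tool_rot: [0.001, -0.056, 0.998, -0.001]
contact_force: [0.6, -0.6, 1.4]
gripper_width: 0.003
grasp_force: 1.1
```

Emit:
play_rows:
  commands:
    - [0,0,2,0,0,0]
    - [0,0,2,0,0,0]
    - [0,0,0,0,0,0]

```text
time: 46.95
tool_pos: [0.5264, 0.0304, 0.1344]
tool_rot: [0.001, -0.057, 0.998, -0.0]
contact_force: [-7.2, -2.5, 17.1]
gripper_width: 0.002
grasp_force: 8.5
```

It snapped: the tool now stops firmly at z = 134.4 mm, the height expected for shut. One more press, then I'll retreat and verify.

Emit:
play_rows:
  commands:
    - [0,0,2,0,0,0]
    - [0,0,2,0,0,0]
    - [0,0,0,0,0,0]

```text
time: 47.2
tool_pos: [0.5266, 0.0304, 0.1342]
tool_rot: [-0.0, -0.057, 0.998, -0.001]
contact_force: [-17.4, -1.0, 34.9]
gripper_width: -0.002
grasp_force: 17.7
```

Emit:
play_rows:
  commands:
    - [0,0,-15,0,0,0]
    - [0,0,-35,0,0,0]
    - [0,0,-35,0,0,0]
    - [0,0,-35,0,0,0]
    - [0,0,-35,0,0,0]

```text
time: 47.62
tool_pos: [0.5248, 0.0311, 0.2827]
tool_rot: [-0.001, -0.057, 0.998, 0.0]
contact_force: [0.1, -0.2, -0.1]
gripper_width: -0.004
grasp_force: 0.0
```

Emit:
play_rows:
  commands:
    - [0,0,-35,0,0,0]
    - [0,0,0,0,0,0]
    - [0,0,0,0,0,0]
    - [0,0,0,0,0,0]
    - [0,0,0,0,0,0]

```text
time: 48.03
tool_pos: [0.5246, 0.0309, 0.3145]
tool_rot: [-0.002, -0.057, 0.998, 0.0]
contact_force: [-1.2, 0.1, -0.7]
gripper_width: -0.003
grasp_force: 0.0
```

```bash
python3 - <<'E'
from h import *
for n in('scene','side'):
    f=grab(n);hsv=cv2.cvtColor(f['image'],cv2.COLOR_RGB2HSV)
    m=((hsv[...,0]>100)&(hsv[...,0]<130)&(hsv[...,1]>120)&(hsv[...,2]>40)).astype(np.uint8)
    k,l,st,c=cv2.connectedComponentsWithStats(m)
    x0,y0=proj(f,[case(0,0,120)])[0].astype(int);i=l[y0,x0]
    col=lambda X:proj(f,[X])[0].round(1)
    print(n,'label',i,st[i] if i else None)
    # -y face lower rim of lid vs predictions at shut / 15 mm open, mid of left third
    for x in(-80,80):
        t=col(case(x,-100,120.5));b=col(case(x,-100,60.5));o=col(case(x,-95,135.3));ob=col(case(x,-99,75.5))
        u=int(round((t[0]+b[0])/2)); rows=np.where(m[:,u]&(l[:,u]==i))[0]
        print(' col',u,'blue rows',rows.min(),rows.max(),'shut top/bottom',t,b,'open15',o,ob)
    print(' corners shut',proj(f,[case(a,b,120.5) for a in(-145,145) for b in(-100,100)]).round(0).tolist())
E
python3 cs.py
```

```text
scene label 4 [ 256  118  107   84 5043]
 col 271 blue rows 135 171 shut top/bottom [271.3 157. ] [270.6 169.9] open15 [272.4 152.8] [271.  166.6]
 col 314 blue rows 130 193 shut top/bottom [314.8 179. ] [312.5 191.8] open15 [316.3 174.7] [313.2 188.5]
 corners shut [[255.0, 149.0], [288.0, 117.0], [334.0, 189.0], [363.0, 151.0]]
side label 1 [ 176  105   97   73 3998]
 col 222 blue rows 113 169 shut top/bottom [221.1 158.1] [222.1 170.2] open15 [220.  154.1] [221.7 167.1]
 col 259 blue rows 120 149 shut top/bottom [258.9 138.7] [258.6 150.9] open15 [258.1 134.8] [258.5 147.8]
 corners shut [[205.0, 167.0], [175.0, 134.0], [273.0, 131.0], [241.0, 104.0]]
case [ -0.4 -77.6 314.6] [-0.002 -0.057  0.998  0.   ] [-0.   0.4 -0.1] [-0.08 -0.22  1.75  0.    1.61 -1.77] t 48.1333
```

The lid's lower rim matches the shut position in both views. Handing in.

```bash
python3 -c "
from plant import manip
print(manip.job_done())"
```

```text
the job is handed in; nothing more can be done
None
```

The job is handed in: the door handle, coin chute and inlet valve (the three spares I found; no pump filter seen) are under the lowered tray, the key is in the tray, and the lid is snapped shut, with the bottle and mug left alone.

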